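# Rack the specimen trays and log the rack

### The arm

A 7-joint arm with a two-finger parallel gripper is mounted at the origin on the work surface. World frame = base frame: x ahead of the robot, y to its left, z up, the work surface at z = 0. Lengths are in m, angles in rad, forces in N, time in s.
With the tool pointing down it reaches from about 0.425 to 0.925 m from the base axis. Payload 6.8 kg.
Tool frame: the origin (TCP) lies midway between the tips of the shut fingers; the grasp point (between the pads) lies 19 mm behind it; z points along the fingers, y is the direction in which the jaws open and shut (so a half turn about z gives the same grasp; the last joint's range is limited). The gripper opens to 85 mm and grips with 20 to 120 N. Pads are 22 mm wide; open, the fingers measure 114 mm over their backs; the gripper's body (76 mm by 85 mm) begins 54 mm behind the grasp point. The pads swing forward as they close: fully open they stand 13 mm farther back than shut.
Start: joints at [1.179, 0.477, 0.022, 1.555, -0.011, 1.109, -0.083], TCP at [0.189, -0.648, 0.231] pointing down, gripper open.
Joint ranges: [-2.96, 2.96], [-0.34, 2.1], [-1.41, 1.46], [0.24, 2.44], [-1.37, 4.51], [0.17, 1.92], [-2.96, 2.96]. Speed limits (rad/s): [2.39, 2.39, 3.14, 3.14, 3.14, 3.14, 3.14].

### API

Orientations are given as a unit quaternion [w, x, y, z].
In Python, from station import readout, eyes, ticket gives the robot as it stands. The module is installed in compiled form; this text tells all that it offers.
- The arm moves only by the shell command python3 -m crank 'ROWS' [FORCE]. ROWS is JSON, a list of rows, each an object of numbers: "jaw": the opening in per cent of the stroke, from 0 (shut) to 100 (fully open); "x", "y", "z": the shift along the tool's x, y, z in mm; "ax", "ay", "az": the turn, a rotation vector about the tool's x, y, z in degrees. In form: [{"jaw": .., "x": .., "y": .., "z": .., "ax": .., "ay": .., "az": ..}, ...]. A call has 1 to 12 rows; each row shifts and turns the commanded pose from where the row before left it, along the tool's axes as they then stand; what a row does not reach is not made up. A row lasts 1/8 s, in which the tool goes at most 62.5 mm and 10.7 degrees, less where a joint would pass 70% of its speed; a pose out of reach is approached as far as the arm can. A call with a gripper value outside its range is refused whole. The fingers move at their own pace and stop on an object; FORCE is the grip in N (left out, the last holds). Time passes only in rows, so rows that do not move let the fingers close. It gives the time, the measured TCP pose, the force and the opening at its end, in the units of the state.
- readout.get_obs(): the state, without advancing time (a new reading comes with each control period).
- eyes.read_camera(name): name is "scene" or "top"; returns (picture, depth): 400x640x3 uint8, red, green, blue; 400x640 float32, m along the optical axis (not along the pixel's ray), 0 where there is no reading.
- eyes.calibration(name): a dict with "fx", "fy", "cx", "cy" (pixels), "k1" (the pictures are not rectified: a ray, as slopes to the right and down, at radius r is drawn at 1 + k1 r^2 times it, then the intrinsics apply), "R" (3x3) and "t" (3): a world point X has camera coordinates R X + t. Camera axes: x right, y down, z forward; pixel columns grow to the right and rows downward; lengths in m; the calibration is good to about 2 mm. A picture is of the moment at which its call begins. calibration takes no time and is no camera call.
- ticket.hand_in(): hands the job in, once; it reports no verdict.
The state is a dict: "t": time; "q": joint angles; "joint_vel": joint speeds; "joint_torque": joint torques, N m; "eef_pos": TCP position; "tool_rot": TCP orientation; "contact_force": force on the tool from outside, world axes, zero at the start; "torque": the same for the moment, N m; "gripper_width": opening from 0.0 (shut) to 1.0 (fully open).
Only numpy, scipy, OpenCV 4.12 (cv2) and the standard library are available. Lean on these libraries where they do the work, as an engineer would, in place of code of your own. Each camera call takes 0.05 s, during which the arm holds its last target. There are 200 camera calls.

### The job

Take the nested trays off the pile one at a time from the top and build them up on the carrier, blue at the bottom, then yellow, then red, each turned so that it rests squarely on the ledges of what is below instead of nesting; every specimen clamp that is on the bench must end lying flat in the tray of its own colour. When the whole rack is loaded, squeeze the scanner's orange trigger fully and let it spring back. Do not tip the trays and leave the other things on the bench where they are.

Things in the scene. Friction and masses are not known exactly. Their poses are not given: they have to be found in the camera images.
- carrier: Low rack base fixed to the bench: aluminium plate 220 (x) by 100 by 6 mm with three dark ledge blocks placed like a tray's: two at x 86 to 98, y = +/-35, one central at x -98 to -86; tops 30 mm above its origin (centre of underside). A tray with x reversed to the carrier's rests on them, underside 30 mm up; otherwise it drops to the plate.
- tray_blue: Blue stack-nest tray, top of the nested pile. All trays: 200 (x) by 88 (y) by 66 mm high, 300 g, origin at centre of underside. Floor 4 mm thick; inside bottom 36 wide, 122 long between end walls 32 high. Long sides (|x| < 50) lean out up to an upright grip band 48 to 66 mm high, 62 mm across outside, 55 inside: grasp it from above, across the tray at its middle.
- tray_yellow: Yellow tray, middle of the pile, same shape and axes as blue. Feet at floor level: ONE central prong at the +x end (out to x = 100, 40 wide), TWO outer prongs at the -x end (y = +/-35, out to x = -100). Ledges the other way: TWO posts at +x (ledges x 86 to 98, y = +/-35), ONE central post at -x, ledge tops 62 mm above the underside.
- tray_red: Red tray, bottom of the pile on the bench, same shape and axes as blue. Two trays with x pointing the same way nest (upper only 32 mm above the lower); with x reversed and centres in line, the upper's prongs rest on the lower's ledges, 62 mm above it.
- clamp_blue: Specimen clamp: steel bar 90 (x) by 30 (y) by 14 mm with a central blue grip block, 28 (x) by 24 (y), from 14 up to 48 mm high; 120 g; origin at centre of underside. Lies in the tray lengthwise, either way round, underside on the tray's floor. Grip the block along the clamp's x so that the fingers fit inside the tray. May be absent.
- clamp_yellow: Same as clamp_blue but with a yellow grip block. May be absent.
- clamp_red: Same as clamp_blue but with a red grip block. May be absent.
- scanner_pinch (a point): Code scanner lying on its side in a fixed stand. Point 60 mm above the bench, between trigger and black grip; scanner axes: grip along y, 46 to 74 mm high; grey head from y = 51 on, top at 88. Trigger front at x = -32 (-21 squeezed), grip back at x = 21: 53 mm wide, 43 squeezed. Pinch from above along x; beside the grip is free down to the 10 mm base plate.
- trigger (a joint): Scanner trigger on an upright hinge 44 mm to +y of the pinch point: 0 released, 0.24 rad fully squeezed; springs back by itself; about 7 N at the pinch point when fully squeezed.
- weight: Brass test weight with a knob, 40 mm across, 63 mm high; stands between the tray pile and the carrier. Leave alone.
- jar: Glass jar with steel lid, 64 mm across, 85 mm high. Leave alone.
- bottle: White plastic bottle, 60 mm across, 150 mm high. Leave alone.
- wrench: Wrench lying on the bench. Leave alone.
- disc: Steel disc 90 mm across, 22 mm high. Leave alone.
- dish: White dish 90 mm across, 30 mm high. Leave alone.

How it is judged:
On the way, in this order (a step that is already met when the one before it is completed fails the run):
1. the blue tray rests on the carrier's ledges (horizontal distance between tray_blue and carrier below 0.012 m and z of tray_blue in the frame of carrier between 0.025 and 0.035 m and angle between the x axis of tray_blue and the x axis of carrier, either way round below 0.12 rad and angle between tray_blue's own z axis and vertical below 0.05 rad and linear speed of tray_blue below 0.02 m/s), for 0.2 s.
2. the yellow tray rests on the blue tray's ledges, the blue clamp (if there is one) lying in the blue tray (all of step 1 and horizontal distance between tray_yellow and tray_blue below 0.012 m and z of tray_yellow in the frame of tray_blue between 0.057 and 0.067 m and angle between the x axis of tray_yellow and the x axis of tray_blue, either way round below 0.12 rad and angle between tray_yellow's own z axis and vertical below 0.05 rad and linear speed of each of tray_yellow, clamp_blue below 0.02 m/s and x of clamp_blue in the frame of tray_blue between -0.035 and 0.035 m and y of clamp_blue in the frame of tray_blue between -0.012 and 0.012 m and z of clamp_blue in the frame of tray_blue between -0.001 and 0.012 m and angle between clamp_blue's own z axis and vertical below 0.12 rad), for 0.2 s.
3. the red tray rests on the yellow tray's ledges and every clamp lies in its tray (all of step 2 and horizontal distance between tray_red and tray_yellow below 0.012 m and z of tray_red in the frame of tray_yellow between 0.057 and 0.067 m and angle between the x axis of tray_red and the x axis of tray_yellow, either way round below 0.12 rad and angle between tray_red's own z axis and vertical below 0.05 rad and linear speed of each of tray_red, clamp_yellow, clamp_red below 0.02 m/s and x of clamp_yellow in the frame of tray_yellow between -0.035 and 0.035 m and y of clamp_yellow in the frame of tray_yellow between -0.012 and 0.012 m and z of clamp_yellow in the frame of tray_yellow between -0.001 and 0.012 m and angle between each of clamp_yellow, clamp_red's own z axis and vertical below 0.12 rad and x of clamp_red in the frame of tray_red between -0.035 and 0.035 m and y of clamp_red in the frame of tray_red between -0.012 and 0.012 m and z of clamp_red in the frame of tray_red between -0.001 and 0.012 m), for 0.2 s.
4. the scanner's trigger is squeezed fully (over 0.2 rad) (value of joint trigger above 0.2 rad), for 0.1 s.
At the end, for the whole second after the job is handed in: Blue tray on the carrier (30 mm up), yellow on blue, red on yellow (62 mm up each): height within 5 mm, 12 mm sideways, 0.12 rad in line, level within 0.05 rad; each clamp present lies flat on the floor of the tray of its colour; all at rest, trigger back under 0.04 rad (all of step 3 and value of joint trigger below 0.04 rad); the robot touches nothing.
It fails at once if a tray is tipped by more than 0.6 rad (angle between any of tray_blue, tray_yellow, tray_red's own z axis and vertical above 0.6 rad).
It fails at once if a bystander is moved by more than 50 mm (distance of any of weight, jar, bottle, wrench, disc, dish from where it was at the start of the episode above 0.05 m).
Of clamp_red, clamp_yellow, clamp_blue only 2 to 3 are there at a start; the rules pass over those that are not, and their reading is None.
At some moment in a run one of clamp_red, clamp_yellow, clamp_blue may be knocked a few centimetres aside while the robot is not near it.
It also fails if it takes over 210 s, if anything falls off the work surface, if the arm or the gripper's body presses on something with over 40 N, if the wrist force passes 120 N, or if a joint passes its speed limit or range.

## Working session

There is one attempt and no reset: what is moved stays moved. The work goes in short steps, Python scripts to look and compute and a shell command to move; the robot and the scene stay as the last step left them, time stands still between calls to the robot, and variables do not carry over. Pictures are saved under pics/ and viewed, about 12 in all and at most 16, crops included, and the job is handed in when it is done.

```bash
mkdir -p pics; cat > h.py <<'E'
import numpy as np, cv2
from station import readout, eyes
from scipy.spatial.transform import Rotation as Ro
def cam(n,save=None):
    p,d=eyes.read_camera(n); 
    if save: cv2.imwrite('pics/'+save,p[:,:,::-1])
    return p,d,eyes.calibration(n)
def cloud(d,c):
    v,u=np.mgrid[0:400,0:640].astype(float)
    x=(u-c['cx'])/c['fx'];y=(v-c['cy'])/c['fy']
    xu,yu=x.copy(),y.copy()
    for _ in range(8):
        s=1+c['k1']*(xu**2+yu**2); xu,yu=x/s,y/s
    P=np.stack([xu*d,yu*d,d],-1)
    W=(P-np.array(c['t']))@np.array(c['R'])
    W[d<=0]=np.nan
    return W
def st():
    o=readout.get_obs(); q=o['tool_rot']; R=Ro.from_quat([q[1],q[2],q[3],q[0]]).as_matrix()
    return o,np.array(o['eef_pos']),R
E
python3 - <<'E'
from h import *
for n in('top','scene'):
    p,d,c=cam(n,n+'0.png'); np.savez(n+'0.npz',p=p,d=d); print(n,c)
o,t,R=st();print(o,R)
E
```

```text
top {'fx': 415.388847727212, 'fy': 415.388847727212, 'cx': 310.06794463177647, 'cy': 196.3413896370228, 'k1': -0.02421575444151044, 'R': array([[-0.0237163 , -0.99969954, -0.00619416],
       [-0.99188228,  0.02430421, -0.12481529],
       [ 0.12492833,  0.00318372, -0.99216066]]), 't': array([0.03010956, 0.6009998 , 1.20038823])}
scene {'fx': 461.0547838329001, 'fy': 461.0547838329001, 'cx': 313.69046070581595, 'cy': 194.72988919056107, 'k1': -0.043762026475899926, 'R': array([[-0.57530852,  0.81787557,  0.00998298],
       [ 0.42047946,  0.30619768, -0.8540726 ],
       [-0.70158188, -0.4871576 , -0.52005801]]), 't': array([ 0.34361309, -0.18306603,  1.73224616])}
{'t': 0.1, 'q': array([ 1.17889275,  0.47771494,  0.02233631,  1.55634232, -0.01151913,
        1.10929746, -0.08306911]), 'joint_vel': array([ 0.00082745,  0.00030689,  0.00199147, -0.00253311, -0.00223018,
        0.00065336,  0.00055984]), 'joint_torque': array([ 4.21647972e-03, -5.97765863e+01,  1.61349937e+00, -2.81954402e+01,
        1.27690803e-02,  5.06786848e-03, -3.87733024e-06]), 'eef_pos': array([ 0.18885687, -0.64749026,  0.23042881]), 'tool_rot': array([-8.00499831e-04,  9.89945091e-01,  1.41449815e-01, -1.64151306e-04]), 'contact_force': array([-0.64522776,  0.14817953,  0.02122796]), 'torque': array([ 0.00344314, -0.016769  , -0.02635208]), 'gripper_width': 1.00036191120135} [[ 9.59983846e-01  2.80054836e-01 -5.51462664e-04]
 [ 2.80055362e-01 -9.59982618e-01  1.53846341e-03]
 [-9.85404532e-05 -1.63134010e-03 -9.99998665e-01]]
```

View pics/top0.png

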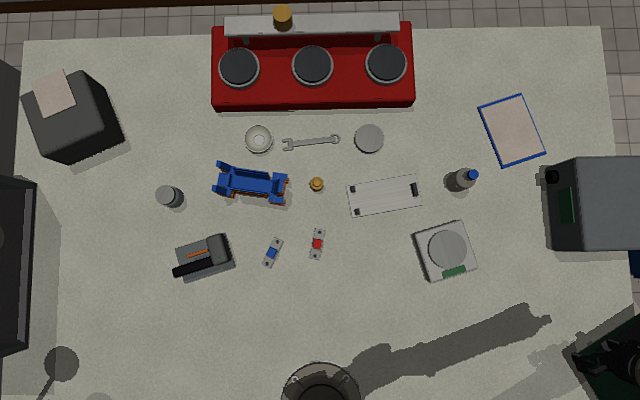

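View pics/scene0.png

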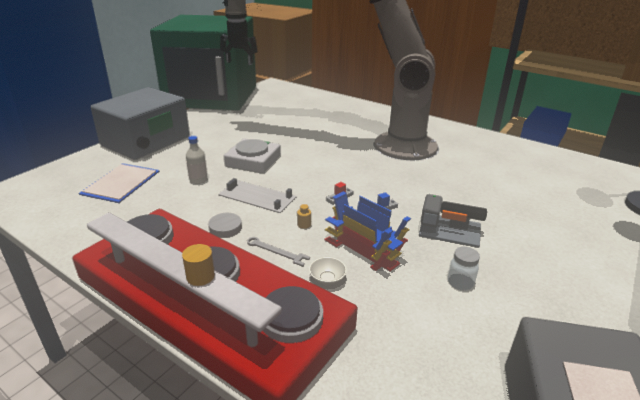

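```bash
python3 - <<'E'
from h import *
z=np.load('top0.npz');p=z['p'];d=z['d']
cr=p[150:290,160:430,::-1]
cv2.imwrite('pics/crop1.png',cv2.resize(cr,None,fx=2.95,fy=2.95,interpolation=cv2.INTER_CUBIC))
W=cloud(d,eyes.calibration('top'))
hsv=cv2.cvtColor(p,cv2.COLOR_RGB2HSV)
def ob(name,m,zl,zh):
    m=m&(W[...,2]>zl)&(W[...,2]<zh)
    X=W[m]; 
    r=cv2.minAreaRect((X[:,:2]*1000).astype(np.float32)); print(name,m.sum(),'med',np.median(X,0).round(4),'rect',r)
H,S,V=[hsv[...,i].astype(int) for i in range(3)]
v,u=np.mgrid[0:400,0:640]
box=lambda a,b,c,e:(u>a)&(u<b)&(v>c)&(v<e)
blue=(H>100)&(H<130)&(S>120)
ob('pile blue',blue&box(205,295,150,215),.04,.3)
for lo,hi in((.11,.118),(.118,.126),(.126,.140)): 
    try: ob(('pile',lo),blue&box(205,295,150,215),lo,hi)
    except Exception as e: print(e)
ob('clampB blk',blue&box(255,290,230,275),.04,.06)
ob('clampB all',box(255,290,230,275),.008,.06)
red=((H<8)|(H>172))&(S>120)
ob('clampR blk',red&box(300,335,225,265),.04,.06)
ob('clampR all',box(300,335,225,265),.008,.06)
ob('carrier ledges',box(335,430,165,225),.024,.04)
ob('carrier all',box(335,430,165,225),.004,.04)
m=box(335,430,165,225)&(W[...,2]>.022)&(W[...,2]<.04)
n,l,s,c=cv2.connectedComponentsWithStats(m.astype(np.uint8))
for i in range(1,n): 
    if s[i,4]>10: print(c[i],s[i,4],W[l==i].mean(0),W[l==i].min(0),W[l==i].max(0))
ob('weight',box(305,327,172,198),.03,.08)
ob('scanner base',box(165,240,225,285),.004,.03)
ob('scanner head',box(165,240,225,285),.08,.1)
ob('scanner grip',box(165,240,225,285)&(V<60),.06,.08)
ob('trigger',box(165,240,225,285)&(H>5)&(H<22)&(S>150),.02,.09)
E
```

```text
pile blue 1644 med [0.6436 0.1911 0.0709] rect ((640.0336303710938, 187.16522216796875), (197.65603637695312, 88.51343536376953), 80.04055786132812)
('pile', 0.11) 88 med [0.662  0.1917 0.1136] rect ((640.2738037109375, 186.15257263183594), (170.9680633544922, 86.36495208740234), 81.0284194946289)
('pile', 0.118) 87 med [0.6359 0.2041 0.124 ] rect ((639.3693237304688, 188.09100341796875), (193.58387756347656, 85.56489562988281), 80.01716613769531)
('pile', 0.126) 155 med [0.6283 0.1864 0.1288] rect ((639.3927001953125, 185.9586181640625), (194.6599578857422, 85.87496948242188), 79.44365692138672)
clampB blk 77 med [0.4397 0.1332 0.048 ] rect ((438.8974304199219, 132.84494018554688), (22.842374801635742, 27.17450714111328), 61.08655548095703)
clampB all 307 med [0.4391 0.1305 0.0156] rect ((437.2059020996094, 126.97260284423828), (59.113712310791016, 92.97384643554688), 77.97799682617188)
clampR blk 73 med [ 0.4625 -0.0013  0.0475] rect ((461.6510314941406, -1.1194610595703125), (21.71595001220703, 27.37294578552246), 77.31421661376953)
clampR all 299 med [ 0.4598 -0.0022  0.0155] rec
[... 875 characters left out ...]
] rect ((639.7512817382812, -5.986537933349609), (35.8444938659668, 38.859676361083984), 88.87760162353516)
scanner base 1106 med [0.425  0.3541 0.0096] rect ((436.13037109375, 347.094970703125), (223.80233764648438, 173.85177612304688), 88.83098602294922)
scanner head 472 med [0.4516 0.2822 0.0873] rect ((435.8107604980469, 335.94403076171875), (83.90008544921875, 156.20657348632812), 16.61876678466797)
scanner grip 475 med [0.4049 0.3483 0.0735] rect ((414.1376647949219, 325.7389221191406), (75.51678466796875, 174.86497497558594), 34.5635986328125)
trigger 57 med [0.442  0.3425 0.0717] rect ((430.2280578613281, 354.8372497558594), (34.75900650024414, 87.68128967285156), 48.126121520996094)
```

View pics/crop1.png

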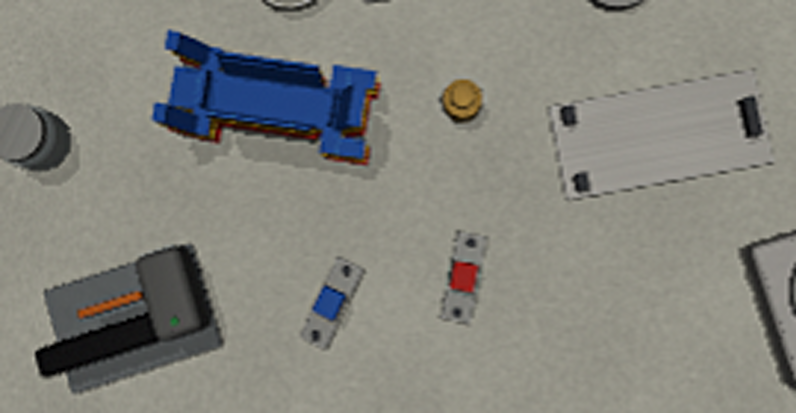

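```bash
python3 - <<'E'
from h import *
z=np.load('top0.npz');p=z['p'];d=z['d']
W=cloud(d,eyes.calibration('top'))
hsv=cv2.cvtColor(p,cv2.COLOR_RGB2HSV);H,S=hsv[...,0],hsv[...,1]
m=(H>100)&(H<130)&(S>120)&(W[...,2]>.04);m[:, :205]=0;m[:,295:]=0;m[:150]=0;m[215:]=0
X=W[m]; C=np.array([.640,.187]); a=np.deg2rad(99.8-20.0)  # candidates
for yaw in (80,99.8):
    a=np.deg2rad(yaw); e=np.array([np.cos(a),np.sin(a)]);f=np.array([-e[1],e[0]])
    s=(X[:,:2]-C)@e*1000; t=(X[:,:2]-C)@f*1000
    print(yaw, np.percentile(s,[0,1,99,100]),np.percentile(t,[0,1,99,100]))
    if yaw==80:
        print('      '+' '.join('%4d'%b for b in range(-48,52,8)))
        for b in range(-104,108,8):
            r=[]
            for k in range(-48,52,8):
                q=(abs(s-b)<=4)&(abs(t-k)<=4); r.append('%4d'%(np.median(X[q,2])*1000) if q.any() else '   .')
            print('%5d '%b+' '.join(r))
# scanner: grip dark top points at 0.07-0.077, head
V=hsv[...,2]
b=np.zeros(V.shape,bool);b[225:285,165:240]=1
for nm,q in (('grip',b&(V<50)&(abs(W[...,2]-.073)<.005)),('head',b&(abs(W[...,2]-.088)<.005)),('trig',b&(H>5)&(H<22)&(S>150)),('base',b&(abs(W[...,2]-.010)<.004))):
    n,l,s_,c=cv2.connectedComponentsWithStats(q.astype(np.uint8)); i=1+s_[1:,4].argmax(); Y=W[l==i]
    print(nm,s_[i,4],np.median(Y,0).round(4),cv2.minAreaRect((Y[:,:2]*1000).astype(np.float32)))
E
python3 - <<'E'
import cv2
p=cv2.imread('pics/scene0.png')[150:290,290:500]
cv2.imwrite('pics/crop2.png',cv2.resize(p,None,fx=3.8,fy=3.8,interpolation=cv2.INTER_CUBIC))
E
```

```text
80 [-98.64661817 -96.37208817  95.67438581  98.98500034] [-44.30613131 -42.01846136  42.9095683   44.30374304]
       -48  -40  -32  -24  -16   -8    0    8   16   24   32   40   48
 -104    .    .    .    .    .    .    .    .    .    .    .    .    .
  -96    .   69   69   95  126  127  126  126  124   71   68   67    .
  -88    .   69   68  120  127  124  125  123  124   67   67   68    .
  -80    .   68   68   84  105  101   99   96  104   93   68   65    .
  -72    .   66   66   69   78   77   77   84   82   68   67   69   71
  -64   65   68   68   69   82   94   90   94   77   67   68   69    .
  -56    .   68   66   68   67   71   67   69   68   68   67   66    .
  -48    .    .  131  106   70   67   68   68   69   97  131    .    .
  -40    .    .  129  103   70   68   68   68   67  131  129    .    .
  -32    .    .  129  104   68   68   69   67   69    .  131    .    .
  -24    .    .  128  103   70   66   68   68   69  102  132    .    .
  -16    .    .  128  107   69   67   69   67   66    .  128    .    .
   -8    .    .  132   99   69   69   69   69   68  103  130    . 
[... 945 characters left out ...]
  .    .    .    .    .    .    .    .    .    .    .
99.8 [-105.37279017  -97.00360289   96.24860121  102.72441992] [-73.33716438 -64.91841852  65.51124232  74.03497715]
grip 394 [0.403  0.3536 0.0736] ((402.8288879394531, 355.98150634765625), (29.629884719848633, 116.43479919433594), 15.791013717651367)
head 429 [0.4515 0.2826 0.0874] ((451.2955322265625, 282.92431640625), (83.33649444580078, 45.58323669433594), 16.44635581970215)
trig 63 [0.442  0.3453 0.0714] ((442.1888427734375, 353.3675537109375), (12.525622367858887, 81.13577270507812), 16.76532554626465)
base 463 [0.4456 0.3776 0.01  ] ((444.840087890625, 375.0880126953125), (54.38518524169922, 99.57038116455078), 16.411502838134766)
```

View pics/crop2.png

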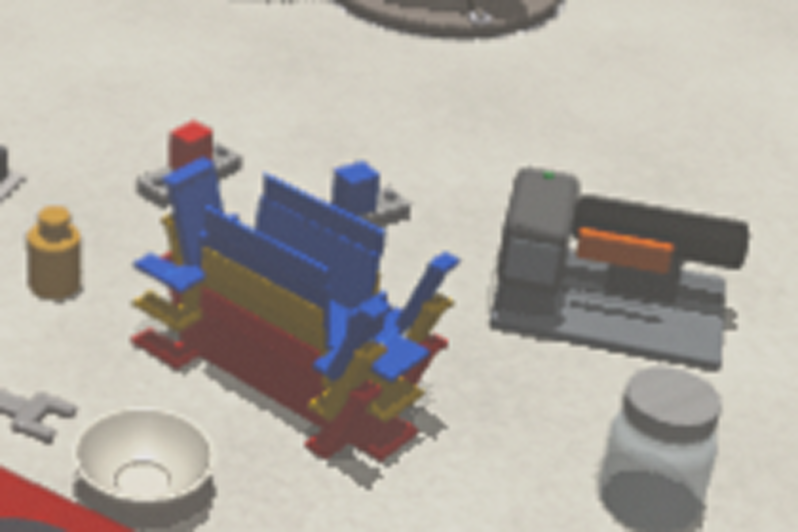

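```bash
cat >> h.py <<'E'
def plan(x,y,z,yaw,n=None,sgn=0):
    """yaw: desired world yaw (deg) of tool y (no half-turn folding). prints shift in current tool axes + az; sgn forces turn direction of az"""
    o,t,R=st(); cur=np.rad2deg(np.arctan2(R[1,1],R[0,1]))
    w=(yaw-cur+180)%360-180
    if sgn and np.sign(-w)!=sgn: w+=-sgn*360
    D=np.array([x,y,z])-t; s=R.T@D*1000
    e=R.T@np.array([0,0,-1]); tilt=np.rad2deg(np.cross([0,0,1],e))
    print('t %.1f tcp %s yaw %.1f w %.2f F %s q %s'%(o['t'],t.round(4),cur,o['gripper_width'],np.round(o['contact_force'],1),np.round(o['q'],2)))
    print('shift first: x %.1f y %.1f z %.1f then az %.1f; tilt ax %.2f ay %.2f'%(*s,-w,tilt[0],tilt[1]))
    if n:
        for k in range(n):
            a=-np.deg2rad(-w)*k/n*-1
            Rk=Ro.from_rotvec([0,0,np.deg2rad(w)*k/n]).as_matrix()@R
            print('  row %d'%k,(Rk.T@D*1000/n).round(0),'az %.1f'%(-w/n))
E
python3 -m crank '[{"jaw":100,"x":44,"y":-23,"az":-3},{"jaw":100,"x":44,"y":-23},{"jaw":100,"x":44,"y":-23},{"jaw":100,"x":44,"y":-23},{"jaw":100,"x":44,"y":-23},{"jaw":100,"x":44,"y":-23},{"jaw":100,"x":44,"y":-23},{"jaw":100,"x":44,"y":-23},{"jaw":100,"x":44,"y":-23},{"jaw":100,"x":44,"y":-23}]' 60
python3 -c "
from h import *
plan(.640,.187,.2,-10,10)"
```

```text
t 0.1 tcp [ 0.1889 -0.6475  0.2304] yaw -73.7 w 1.00 F [-0.6  0.1  0. ] q [ 1.18  0.48  0.02  1.56 -0.01  1.11 -0.08]
shift first: x 666.8 y -674.7 z 31.5 then az -63.7; tilt ax -0.09 ay 0.01
  row 0 [ 67. -67.   3.] az -6.4
  row 1 [ 74. -60.   3.] az -6.4
  row 2 [ 80. -51.   3.] az -6.4
  row 3 [ 85. -42.   3.] az -6.4
  row 4 [ 89. -32.   3.] az -6.4
  row 5 [ 92. -22.   3.] az -6.4
  row 6 [ 94. -12.   3.] az -6.4
  row 7 [95. -1.  3.] az -6.4
  row 8 [94.  9.  3.] az -6.4
  row 9 [93. 20.  3.] az -6.4schema error: expected keys jaw, x, y, z, ax, ay, az
```

```bash

python3 -m crank '[{"jaw":100,"x":44,"y":-23,"z":0,"ax":0,"ay":0,"az":0},{"jaw":100,"x":44,"y":-23,"z":0,"ax":0,"ay":0,"az":0},{"jaw":100,"x":44,"y":-23,"z":0,"ax":0,"ay":0,"az":0},{"jaw":100,"x":44,"y":-23,"z":0,"ax":0,"ay":0,"az":0},{"jaw":100,"x":44,"y":-23,"z":0,"ax":0,"ay":0,"az":0},{"jaw":100,"x":44,"y":-23,"z":0,"ax":0,"ay":0,"az":0},{"jaw":100,"x":44,"y":-23,"z":0,"ax":0,"ay":0,"az":0},{"jaw":100,"x":44,"y":-23,"z":0,"ax":0,"ay":0,"az":0}]' 60
python3 -c "
from h import *
plan(.640,.187,.2,-10,12)"
```

```text
t: 1.1
eef_pos: [0.4762, -0.3715, 0.231]
tool_rot: [-0.0, 0.99, 0.141, -0.0]
contact_force: [0.9, -1.8, -0.7]
gripper_width: 1.0
t 1.1 tcp [ 0.4762 -0.3715  0.231 ] yaw -73.7 w 1.00 F [ 0.9 -1.8 -0.7] q [ 0.65  0.37 -0.11  1.73  0.05  1.05 -0.77]
shift first: x 313.6 y -490.3 z 31.0 then az -63.7; tilt ax -0.02 ay 0.03
  row 0 [ 26. -41.   3.] az -5.3
  row 1 [ 30. -38.   3.] az -5.3
  row 2 [ 33. -35.   3.] az -5.3
  row 3 [ 36. -32.   3.] az -5.3
  row 4 [ 39. -29.   3.] az -5.3
  row 5 [ 42. -25.   3.] az -5.3
  row 6 [ 44. -21.   3.] az -5.3
  row 7 [ 46. -17.   3.] az -5.3
  row 8 [ 47. -12.   3.] az -5.3
  row 9 [48. -8.  3.] az -5.3
  row 10 [48. -4.  3.] az -5.3
  row 11 [48.  1.  3.] az -5.3
```

```bash

python3 -m crank '[{"jaw":100,"x":26,"y":-41,"z":3,"ax":0,"ay":0,"az":-5.3},{"jaw":100,"x":30,"y":-38,"z":3,"ax":0,"ay":0,"az":-5.3},{"jaw":100,"x":33,"y":-35,"z":3,"ax":0,"ay":0,"az":-5.3},{"jaw":100,"x":36,"y":-32,"z":3,"ax":0,"ay":0,"az":-5.3},{"jaw":100,"x":39,"y":-29,"z":3,"ax":0,"ay":0,"az":-5.3},{"jaw":100,"x":42,"y":-25,"z":3,"ax":0,"ay":0,"az":-5.3},{"jaw":100,"x":44,"y":-21,"z":3,"ax":0,"ay":0,"az":-5.3},{"jaw":100,"x":46,"y":-17,"z":3,"ax":0,"ay":0,"az":-5.3},{"jaw":100,"x":47,"y":-12,"z":3,"ax":0,"ay":0,"az":-5.3},{"jaw":100,"x":48,"y":-8,"z":3,"ax":0,"ay":0,"az":-5.3},{"jaw":100,"x":48,"y":-4,"z":3,"ax":0,"ay":0,"az":-5.3},{"jaw":100,"x":48,"y":1,"z":3,"ax":0,"ay":0,"az":-5.3}]' 60 >/dev/null
python3 -c "
from h import *
plan(.640,.187,.098,-10)"
```

```text
t 2.6 tcp [0.6399 0.1865 0.1947] yaw -10.0 w 1.00 F [ 0.8 -0.9 -0. ] q [-0.04  0.54 -0.49  1.59  0.28  1.08 -0.77]
shift first: x 0.5 y 0.1 z 96.7 then az 0.0; tilt ax -0.04 ay 0.03
```

```bash

python3 -m crank '[{"jaw":100,"x":0,"y":0,"z":40,"ax":0,"ay":0,"az":0},{"jaw":100,"x":0,"y":0,"z":37,"ax":0,"ay":0,"az":0},{"jaw":100,"x":0,"y":0,"z":20,"ax":0,"ay":0,"az":0},{"jaw":100,"x":0,"y":0,"z":0,"ax":0,"ay":0,"az":0}]' 60 
python3 -m crank '[{"jaw":0,"x":0,"y":0,"z":0,"ax":0,"ay":0,"az":0},{"jaw":0,"x":0,"y":0,"z":0,"ax":0,"ay":0,"az":0},{"jaw":0,"x":0,"y":0,"z":0,"ax":0,"ay":0,"az":0},{"jaw":0,"x":0,"y":0,"z":0,"ax":0,"ay":0,"az":0},{"jaw":0,"x":0,"y":0,"z":0,"ax":0,"ay":0,"az":0},{"jaw":0,"x":0,"y":0,"z":0,"ax":0,"ay":0,"az":0}]' 60 
python3 -c "
from h import *
plan(.640,.187,.25,-10)
cam('scene','s1.png')"
```

```text
t: 3.1
eef_pos: [0.6388, 0.1848, 0.0968]
tool_rot: [-0.001, 0.767, 0.642, -0.001]
contact_force: [-0.4, -0.1, 0.5]
gripper_width: 0.998
t: 3.85
eef_pos: [0.6409, 0.1858, 0.1004]
tool_rot: [0.001, 0.767, 0.642, 0.001]
contact_force: [-1.8, -0.9, 7.2]
gripper_width: 0.716
t 3.9 tcp [0.6409 0.1858 0.1004] yaw -10.2 w 0.72 F [-1.8 -0.9  7.2] q [-0.06  0.64 -0.46  1.66  0.34  0.92 -0.82]
shift first: x 1.2 y -0.7 z -149.6 then az -0.2; tilt ax 0.16 ay -0.08
```

View pics/s1.png

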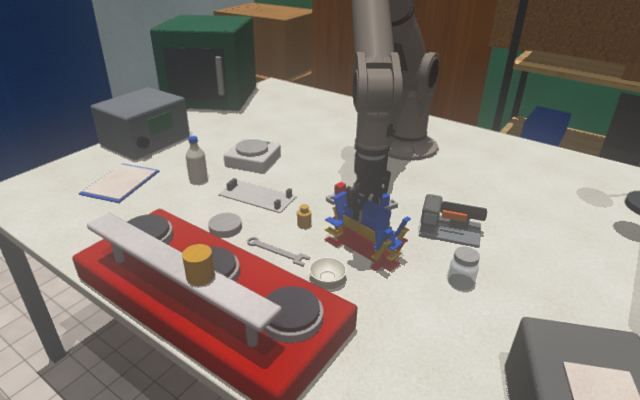

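```bash

python3 -m crank '[{"jaw":0,"x":0,"y":0,"z":-8,"ax":0,"ay":0,"az":0},{"jaw":0,"x":0,"y":0,"z":-12,"ax":0,"ay":0,"az":0},{"jaw":0,"x":0,"y":0,"z":-20,"ax":0,"ay":0,"az":0},{"jaw":0,"x":0,"y":0,"z":-30,"ax":0,"ay":0,"az":0},{"jaw":0,"x":0,"y":0,"z":-30,"ax":0,"ay":0,"az":0},{"jaw":0,"x":0,"y":0,"z":-20,"ax":0,"ay":0,"az":0},{"jaw":0,"x":0,"y":0,"z":0,"ax":0,"ay":0,"az":0}]' 60 
python3 -c "
from h import *
# place: tray yaw -80.9 => tool y yaw -10-160.9=-170.9
plan(.603,-.2095,.22,-170.9,18,1)
cam('scene','s2.png')"
```

```text
t: 4.78
eef_pos: [0.6407, 0.1858, 0.2205]
tool_rot: [0.001, 0.767, 0.642, 0.002]
contact_force: [0.5, -0.1, -4.0]
gripper_width: 0.716
t 4.8 tcp [0.6407 0.1858 0.2205] yaw -10.1 w 0.72 F [ 0.5 -0.1 -4. ] q [-0.03  0.52 -0.5   1.56  0.27  1.12 -0.76]
shift first: x -395.8 y 32.5 z -0.1 then az 160.8; tilt ax 0.19 ay -0.10
  row 0 [-22.   2.  -0.] az 8.9
  row 1 [-21.   5.   0.] az 8.9
  row 2 [-20.   8.   0.] az 8.9
  row 3 [-19.  12.   0.] az 8.9
  row 4 [-17.  14.   0.] az 8.9
  row 5 [-14.  17.   0.] az 8.9
  row 6 [-12.  19.   0.] az 8.9
  row 7 [-9. 20.  0.] az 8.9
  row 8 [-5. 21.  0.] az 8.9
  row 9 [-2. 22.  0.] az 8.9
  row 10 [ 2. 22.  0.] az 8.9
  row 11 [ 5. 22.  0.] az 8.9
  row 12 [ 8. 20.  0.] az 8.9
  row 13 [11. 19.  0.] az 8.9
  row 14 [14. 17.  0.] az 8.9
  row 15 [17. 15.  0.] az 8.9
  row 16 [19. 12.  0.] az 8.9
  row 17 [20.  9.  0.] az 8.9
```

View pics/s2.png

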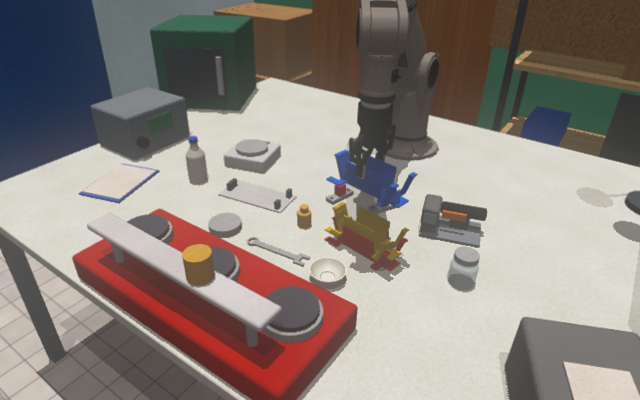

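```bash

python3 -m crank '[{"jaw":0,"x":-22,"y":2,"z":0,"ax":0,"ay":0,"az":8.9},{"jaw":0,"x":-21,"y":5,"z":0,"ax":0,"ay":0,"az":8.9},{"jaw":0,"x":-20,"y":8,"z":0,"ax":0,"ay":0,"az":8.9},{"jaw":0,"x":-19,"y":12,"z":0,"ax":0,"ay":0,"az":8.9},{"jaw":0,"x":-17,"y":14,"z":0,"ax":0,"ay":0,"az":8.9},{"jaw":0,"x":-14,"y":17,"z":0,"ax":0,"ay":0,"az":8.9},{"jaw":0,"x":-12,"y":19,"z":0,"ax":0,"ay":0,"az":8.9},{"jaw":0,"x":-9,"y":20,"z":0,"ax":0,"ay":0,"az":8.9},{"jaw":0,"x":-5,"y":21,"z":0,"ax":0,"ay":0,"az":8.9}]' 60 
python3 -m crank '[{"jaw":0,"x":-2,"y":22,"z":0,"ax":0,"ay":0,"az":8.9},{"jaw":0,"x":2,"y":22,"z":0,"ax":0,"ay":0,"az":8.9},{"jaw":0,"x":5,"y":22,"z":0,"ax":0,"ay":0,"az":8.9},{"jaw":0,"x":8,"y":20,"z":0,"ax":0,"ay":0,"az":8.9},{"jaw":0,"x":11,"y":19,"z":0,"ax":0,"ay":0,"az":8.9},{"jaw":0,"x":14,"y":17,"z":0,"ax":0,"ay":0,"az":8.9},{"jaw":0,"x":17,"y":15,"z":0,"ax":0,"ay":0,"az":8.9},{"jaw":0,"x":19,"y":12,"z":0,"ax":0,"ay":0,"az":8.9},{"jaw":0,"x":20,"y":9,"z":0,"ax":0,"ay":0,"az":8.9},{"jaw":0,"x":0,"y":0,"z":0,"ax":0,"ay":0,"az":0}]' 60 
cat > tray.py <<'E'
from h import *
import sys
# tray pose from top cam by color: rect of points above zmin
HS={'blue':(100,130),'yellow':(20,34),'red':(0,6)}
def tray(W,p,col,zmin,box,zmax=1):
    hsv=cv2.cvtColor(p,cv2.COLOR_RGB2HSV);H,S=hsv[...,0],hsv[...,1]
    lo,hi=HS[col]; m=(H>=lo)&(H<=hi)&(S>110)&(W[...,2]>zmin)&(W[...,2]<zmax)
    x0,x1,y0,y1=box
    m&=(W[...,0]>x0)&(W[...,0]<x1)&(W[...,1]>y0)&(W[...,1]<y1)
    X=W[m]; r=cv2.minAreaRect((X[:,:2]*1000).astype(np.float32))
    print(col,m.sum(),'zmed %.3f'%np.median(X[:,2]),np.round(r[0],1),np.round(r[1],1),round(r[2],2)); return X
E
python3 - <<'E'
from tray import *
plan(.603,-.2095,.0664+.02,-170.9)
p,d,c=cam('top','t2.png'); W=cloud(d,c)
X=tray(W,p,'blue',.1,(.4,.8,-.4,0))
X=tray(W,p,'yellow',.02,(.5,.8,0.05,.35))
E
```

```text
t: 5.95
eef_pos: [0.6198, -0.0123, 0.2165]
tool_rot: [0.0, 1.0, -0.005, -0.002]
contact_force: [-0.2, 0.3, -3.6]
gripper_width: 0.716
t: 7.2
eef_pos: [0.6015, -0.2122, 0.2167]
tool_rot: [0.001, 0.763, -0.646, -0.001]
contact_force: [-1.2, 1.0, -4.0]
gripper_width: 0.712
t 7.2 tcp [ 0.6015 -0.2122  0.2167] yaw -170.5 w 0.71 F [-1.2  1.  -4. ] q [ 0.11  0.43  0.18  1.67 -0.08  1.05 -2.66]
shift first: x -2.5 y -2.3 z 130.2 then az 0.4; tilt ax 0.19 ay -0.03
blue 978 zmed 0.186 [ 604.9 -166.7] [109.3 106.6] 9.93
yellow 1553 zmed 0.039 [639.7 186.4] [198.6  87.8] 80.3
```

View pics/t2.png

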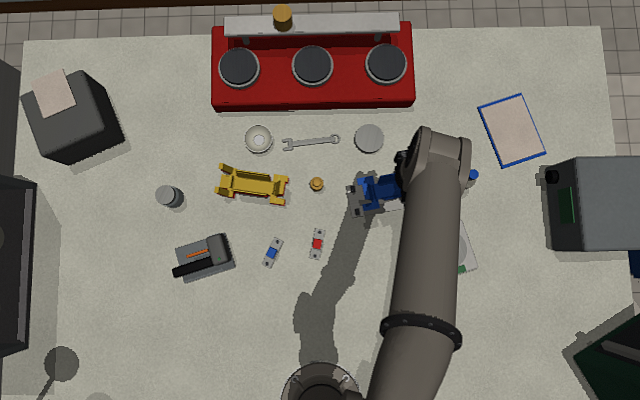

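```bash

python3 -m crank '[{"jaw":0,"x":-2.5,"y":-2.3,"z":40,"ax":0,"ay":0,"az":0.4},{"jaw":0,"x":0,"y":0,"z":40,"ax":0,"ay":0,"az":0},{"jaw":0,"x":0,"y":0,"z":30,"ax":0,"ay":0,"az":0},{"jaw":0,"x":0,"y":0,"z":15,"ax":0,"ay":0,"az":0},{"jaw":0,"x":0,"y":0,"z":0,"ax":0,"ay":0,"az":0}]' 60 
python3 -c "
from h import *
plan(.603,-.2095,.0664,-170.9)"
```

```text
t: 7.88
eef_pos: [0.6045, -0.2061, 0.0923]
tool_rot: [0.0, 0.762, -0.647, -0.001]
contact_force: [-0.5, 0.2, -2.0]
gripper_width: 0.715
t 7.9 tcp [ 0.6045 -0.2061  0.0923] yaw -170.6 w 0.71 F [-0.5  0.2 -2. ] q [ 0.12  0.57  0.15  1.76 -0.11  0.81 -2.65]
shift first: x 3.1 y 2.0 z 25.9 then az 0.3; tilt ax 0.11 ay 0.07
```

```bash

python3 -m crank '[{"jaw":0,"x":0,"y":0,"z":0,"ax":0,"ay":0,"az":0},{"jaw":0,"x":0,"y":0,"z":0,"ax":0,"ay":0,"az":0},{"jaw":0,"x":0,"y":0,"z":0,"ax":0,"ay":0,"az":0}]' 60 
python3 -c "
from h import *
plan(.603,-.2095,.0664,-170.9)"
```

```text
t: 8.25
eef_pos: [0.6056, -0.2073, 0.0943]
tool_rot: [-0.0, 0.762, -0.648, 0.001]
contact_force: [-0.1, -0.8, -3.8]
gripper_width: 0.717
t 8.2 tcp [ 0.6056 -0.2073  0.0943] yaw -170.7 w 0.72 F [-0.1 -0.8 -3.8] q [ 0.12  0.57  0.15  1.76 -0.11  0.81 -2.65]
shift first: x 1.7 y 2.9 z 27.8 then az 0.2; tilt ax -0.09 ay -0.03
```

```bash

python3 -m crank '[{"jaw":0,"x":1.5,"y":2,"z":10,"ax":0,"ay":0,"az":0},{"jaw":0,"x":0,"y":0,"z":8,"ax":0,"ay":0,"az":0},{"jaw":0,"x":0,"y":0,"z":0,"ax":0,"ay":0,"az":0},{"jaw":0,"x":0,"y":0,"z":0,"ax":0,"ay":0,"az":0}]' 60 
python3 -c "
from h import *
plan(.603,-.2095,.0664,-170.9)"
python3 -m crank '[{"jaw":0,"x":0,"y":0,"z":4,"ax":0,"ay":0,"az":0},{"jaw":0,"x":0,"y":0,"z":0,"ax":0,"ay":0,"az":0}]' 60 
python3 - <<'E'
from h import *
plan(.603,-.2095,.0664,-170.9)
p,d,c=cam('scene'); cv2.imwrite('pics/s3.png',cv2.resize(p[120:240,180:380,::-1],None,fx=4,fy=4))
E
```

```text
t: 8.75
eef_pos: [0.6033, -0.209, 0.0752]
tool_rot: [0.0, 0.762, -0.648, -0.0]
contact_force: [-0.3, 0.0, -4.0]
gripper_width: 0.717
t 8.8 tcp [ 0.6033 -0.209   0.0752] yaw -170.7 w 0.72 F [-0.3  0.  -4. ] q [ 0.13  0.6   0.14  1.77 -0.11  0.78 -2.65]
shift first: x 0.5 y 0.4 z 8.8 then az 0.2; tilt ax 0.01 ay 0.00
t: 9.0
eef_pos: [0.6031, -0.2089, 0.071]
tool_rot: [0.0, 0.762, -0.648, -0.0]
contact_force: [-0.5, 0.3, -2.5]
gripper_width: 0.714
t 9.0 tcp [ 0.6031 -0.2089  0.071 ] yaw -170.7 w 0.71 F [-0.5  0.3 -2.5] q [ 0.13  0.6   0.14  1.78 -0.12  0.77 -2.65]
shift first: x 0.6 y 0.2 z 4.6 then az 0.2; tilt ax 0.02 ay 0.01
```

View pics/s3.png

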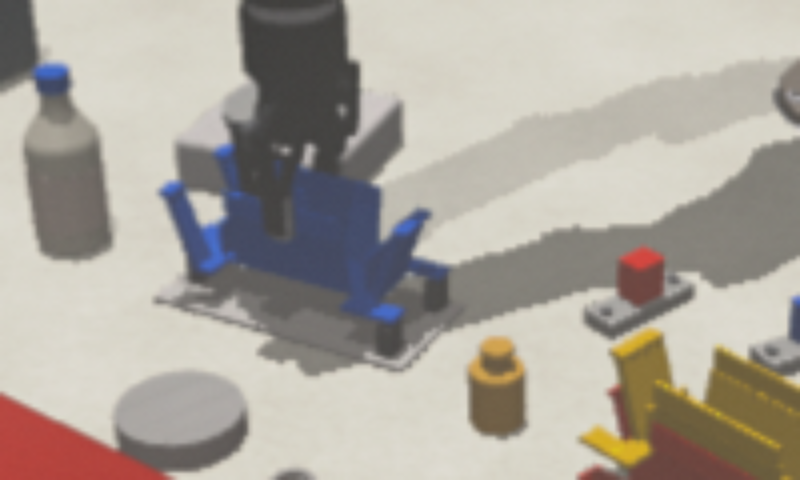

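```bash

python3 -m crank '[{"jaw":0,"x":0,"y":0,"z":3,"ax":0,"ay":0,"az":0},{"jaw":0,"x":0,"y":0,"z":2,"ax":0,"ay":0,"az":0},{"jaw":0,"x":0,"y":0,"z":0,"ax":0,"ay":0,"az":0},{"jaw":0,"x":0,"y":0,"z":0,"ax":0,"ay":0,"az":0}]' 60 
python3 -m crank '[{"jaw":100,"x":0,"y":0,"z":0,"ax":0,"ay":0,"az":0},{"jaw":100,"x":0,"y":0,"z":0,"ax":0,"ay":0,"az":0},{"jaw":100,"x":0,"y":0,"z":0,"ax":0,"ay":0,"az":0},{"jaw":100,"x":0,"y":0,"z":-10,"ax":0,"ay":0,"az":0},{"jaw":100,"x":0,"y":0,"z":-40,"ax":0,"ay":0,"az":0},{"jaw":100,"x":0,"y":0,"z":-50,"ax":0,"ay":0,"az":0},{"jaw":100,"x":0,"y":0,"z":-50,"ax":0,"ay":0,"az":0},{"jaw":100,"x":0,"y":0,"z":0,"ax":0,"ay":0,"az":0}]' 60 
cat > clamp.py <<'E'
from h import *
def clamp(W,p,col,box,z0=0):
    x0,x1,y0,y1=box
    hsv=cv2.cvtColor(p,cv2.COLOR_RGB2HSV);H,S=hsv[...,0],hsv[...,1]
    inb=(W[...,0]>x0)&(W[...,0]<x1)&(W[...,1]>y0)&(W[...,1]<y1)
    cm={'blue':(H>100)&(H<130),'red':(H<7)|(H>172)}[col]&(S>110)
    b=W[inb&cm&(W[...,2]>z0+.042)&(W[...,2]<z0+.056)]
    bar=W[inb&~cm&(W[...,2]>z0+.008)&(W[...,2]<z0+.022)]
    # bar only near block
    c=(b[:,:2].min(0)+b[:,:2].max(0))/2
    bar=bar[np.linalg.norm(bar[:,:2]-c,axis=1)<.06]
    r=cv2.minAreaRect((bar[:,:2]*1000).astype(np.float32)); 
    u,s,v=np.linalg.svd(bar[:,:2]-bar[:,:2].mean(0),full_matrices=False)
    print(col,'block',b.mean(0).round(4),'bar',bar.mean(0).round(4),len(bar),'rect',np.round(r[0],1),np.round(r[1],1),round(r[2],1),'pca yaw %.1f'%np.rad2deg(np.arctan2(v[0,1],v[0,0])),'spread',s)
E
python3 - <<'E'
from clamp import *
import tray as T
p,d,c=cam('top','t3.png'); W=cloud(d,c)
clamp(W,p,'blue',(.36,.52,.06,.2)); clamp(W,p,'red',(.38,.55,-.07,.07))
T.tray(W,p,'blue',.05,(.4,.8,-.4,-.05),.11)
plan(.439,.1315,.2,0)
p,d,c=cam('scene'); cv2.imwrite('pics/s4.png',cv2.resize(p[120:240,180:380,::-1],None,fx=4,fy=4))
E
```

```text
t: 9.55
eef_pos: [0.6033, -0.2089, 0.0667]
tool_rot: [-0.0, 0.762, -0.648, 0.0]
contact_force: [-1.5, 0.9, 3.2]
gripper_width: 0.717
t: 10.55
eef_pos: [0.6061, -0.2101, 0.222]
tool_rot: [-0.002, 0.762, -0.648, 0.004]
contact_force: [0.2, -0.7, -0.6]
gripper_width: 1.002
blue block [0.439  0.1326 0.0478] bar [0.4388 0.132  0.0141] 215 rect [440.2 146.6] [58.3 98.5] 65.2 pca yaw 155.1 spread [0.44706055 0.14271744]
red block [ 0.4616 -0.0011  0.0479] bar [ 0.4603 -0.0023  0.0142] 215 rect [461.9   8.7] [51.5 92.8] 76.9 pca yaw 166.4 spread [0.44316148 0.1397392 ]
blue 326 zmed 0.079 [ 597.9 -179.6] [ 61.5 131.7] 9.67
t 10.6 tcp [ 0.6045 -0.2094  0.2192] yaw -170.7 w 1.00 F [0.6 0.9 0.2] q [ 0.11  0.43  0.18  1.67 -0.08  1.04 -2.67]
shift first: x -363.2 y 108.7 z 18.0 then az -170.7; tilt ax -0.27 ay -0.11
```

View pics/s4.png

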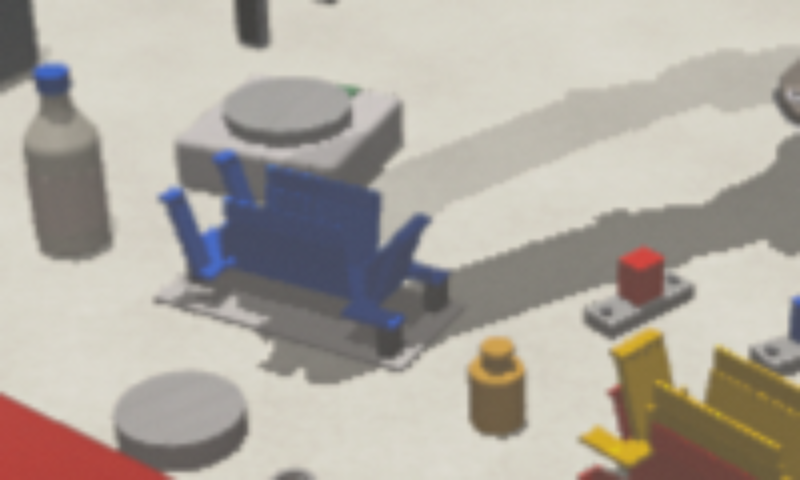

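```bash
python3 -c "
from h import *
plan(.439,.132,.12,-24.9,15,-1)"
```

```text
t 10.7 tcp [ 0.6034 -0.209   0.2171] yaw -170.7 w 1.00 F [-0.5  0.6 -0.9] q [ 0.11  0.43  0.18  1.67 -0.08  1.04 -2.67]
shift first: x -363.0 y 107.5 z 96.8 then az -145.8; tilt ax -0.08 ay -0.02
  row 0 [-24.   7.   6.] az -9.7
  row 1 [-25.   3.   6.] az -9.7
  row 2 [-25.  -1.   6.] az -9.7
  row 3 [-25.  -6.   6.] az -9.7
  row 4 [-23. -10.   6.] az -9.7
  row 5 [-21. -13.   6.] az -9.7
  row 6 [-19. -17.   6.] az -9.7
  row 7 [-16. -20.   6.] az -9.7
  row 8 [-12. -22.   6.] az -9.7
  row 9 [ -8. -24.   7.] az -9.7
  row 10 [ -4. -25.   7.] az -9.7
  row 11 [  0. -25.   7.] az -9.7
  row 12 [  4. -25.   7.] az -9.7
  row 13 [  9. -24.   7.] az -9.7
  row 14 [ 12. -22.   7.] az -9.7
```

```bash

python3 -m crank '[{"jaw":70,"x":-24,"y":7,"z":0,"ax":0,"ay":0,"az":-9.7},{"jaw":70,"x":-25,"y":3,"z":0,"ax":0,"ay":0,"az":-9.7},{"jaw":70,"x":-25,"y":-1,"z":0,"ax":0,"ay":0,"az":-9.7},{"jaw":70,"x":-25,"y":-6,"z":0,"ax":0,"ay":0,"az":-9.7},{"jaw":70,"x":-23,"y":-10,"z":0,"ax":0,"ay":0,"az":-9.7},{"jaw":70,"x":-21,"y":-13,"z":0,"ax":0,"ay":0,"az":-9.7},{"jaw":70,"x":-19,"y":-17,"z":6,"ax":0,"ay":0,"az":-9.7},{"jaw":70,"x":-16,"y":-20,"z":10,"ax":0,"ay":0,"az":-9.7},{"jaw":70,"x":-12,"y":-22,"z":10,"ax":0,"ay":0,"az":-9.7},{"jaw":70,"x":-8,"y":-24,"z":10,"ax":0,"ay":0,"az":-9.7},{"jaw":70,"x":-4,"y":-25,"z":10,"ax":0,"ay":0,"az":-9.7},{"jaw":70,"x":0,"y":-25,"z":10,"ax":0,"ay":0,"az":-9.7}]' 40 >/dev/null
python3 -m crank '[{"jaw":70,"x":4,"y":-25,"z":10,"ax":0,"ay":0,"az":-9.7},{"jaw":70,"x":9,"y":-24,"z":10,"ax":0,"ay":0,"az":-9.7},{"jaw":70,"x":12,"y":-22,"z":10,"ax":0,"ay":0,"az":-9.7},{"jaw":70,"x":0,"y":0,"z":0,"ax":0,"ay":0,"az":0},{"jaw":70,"x":0,"y":0,"z":0,"ax":0,"ay":0,"az":0}]' 40
python3 -c "
from h import *
plan(.439,.132,.018,-24.9)"
```

```text
t: 12.78
eef_pos: [0.4395, 0.1314, 0.1298]
tool_rot: [-0.0, 0.845, 0.534, -0.001]
contact_force: [0.5, -0.2, 0.1]
gripper_width: 0.698
t 12.8 tcp [0.4395 0.1314 0.1298] yaw -25.4 w 0.70 F [ 0.5 -0.2  0.1] q [-0.04  0.3  -0.45  2.13  0.19  0.76 -1.05]
shift first: x 0.4 y -0.6 z 111.8 then az -0.5; tilt ax -0.05 ay 0.07
```

```bash

python3 -m crank '[{"jaw":70,"x":0,"y":0,"z":40,"ax":0,"ay":0,"az":0},{"jaw":70,"x":0,"y":0,"z":40,"ax":0,"ay":0,"az":0},{"jaw":70,"x":0,"y":0,"z":22,"ax":0,"ay":0,"az":0},{"jaw":70,"x":0,"y":0,"z":8,"ax":0,"ay":0,"az":0},{"jaw":70,"x":0,"y":0,"z":0,"ax":0,"ay":0,"az":0}]' 40
python3 -m crank '[{"jaw":0,"x":0,"y":0,"z":0,"ax":0,"ay":0,"az":0},{"jaw":0,"x":0,"y":0,"z":0,"ax":0,"ay":0,"az":0},{"jaw":0,"x":0,"y":0,"z":0,"ax":0,"ay":0,"az":0},{"jaw":0,"x":0,"y":0,"z":0,"ax":0,"ay":0,"az":0},{"jaw":0,"x":0,"y":0,"z":0,"ax":0,"ay":0,"az":0},{"jaw":0,"x":0,"y":0,"z":0,"ax":0,"ay":0,"az":0}]' 40
python3 -m crank '[{"jaw":0,"x":0,"y":0,"z":-10,"ax":0,"ay":0,"az":0},{"jaw":0,"x":0,"y":0,"z":-40,"ax":0,"ay":0,"az":0},{"jaw":0,"x":0,"y":0,"z":-50,"ax":0,"ay":0,"az":0},{"jaw":0,"x":0,"y":0,"z":-50,"ax":0,"ay":0,"az":0},{"jaw":0,"x":0,"y":0,"z":-30,"ax":0,"ay":0,"az":0},{"jaw":0,"x":0,"y":0,"z":0,"ax":0,"ay":0,"az":0}]' 40
python3 -c "
from h import *
plan(.603,-.2095,.2,-80.9,12,1)"
```

```text
t: 13.4
eef_pos: [0.44, 0.1318, 0.0204]
tool_rot: [0.0, 0.845, 0.535, -0.0]
contact_force: [-0.3, 1.0, -0.0]
gripper_width: 0.697
t: 14.15
eef_pos: [0.4405, 0.1325, 0.0213]
tool_rot: [0.0, 0.845, 0.535, 0.001]
contact_force: [0.5, -0.3, 7.8]
gripper_width: 0.316
t: 14.9
eef_pos: [0.441, 0.1328, 0.203]
tool_rot: [0.001, 0.845, 0.535, 0.003]
contact_force: [0.6, -0.9, -1.0]
gripper_width: 0.321
t 14.9 tcp [0.441  0.1328 0.203 ] yaw -25.3 w 0.32 F [ 0.6 -0.9 -1. ] q [ 0.01  0.19 -0.49  2.06  0.11  0.91 -0.98]
shift first: x -240.5 y 292.5 z 3.5 then az 55.6; tilt ax 0.25 ay -0.19
  row 0 [-20.  24.   0.] az 4.6
  row 1 [-18.  26.   0.] az 4.6
  row 2 [-16.  27.   0.] az 4.6
  row 3 [-14.  28.   0.] az 4.6
  row 4 [-11.  29.   0.] az 4.6
  row 5 [-9. 30.  0.] az 4.6
  row 6 [-6. 31.  0.] az 4.6
  row 7 [-4. 31.  0.] az 4.6
  row 8 [-1. 32.  0.] az 4.6
  row 9 [ 1. 32.  0.] az 4.6
  row 10 [ 4. 31.  0.] az 4.6
  row 11 [ 6. 31.  0.] az 4.6
```

```bash

python3 -m crank '[{"jaw":0,"x":-20,"y":24,"z":0,"ax":0,"ay":0,"az":4.6},{"jaw":0,"x":-18,"y":26,"z":0,"ax":0,"ay":0,"az":4.6},{"jaw":0,"x":-16,"y":27,"z":0,"ax":0,"ay":0,"az":4.6},{"jaw":0,"x":-14,"y":28,"z":0,"ax":0,"ay":0,"az":4.6},{"jaw":0,"x":-11,"y":29,"z":0,"ax":0,"ay":0,"az":4.6},{"jaw":0,"x":-9,"y":30,"z":0,"ax":0,"ay":0,"az":4.6},{"jaw":0,"x":-6,"y":31,"z":0,"ax":0,"ay":0,"az":4.6},{"jaw":0,"x":-4,"y":31,"z":0,"ax":0,"ay":0,"az":4.6},{"jaw":0,"x":-1,"y":32,"z":0,"ax":0,"ay":0,"az":4.6},{"jaw":0,"x":1,"y":32,"z":0,"ax":0,"ay":0,"az":4.6},{"jaw":0,"x":4,"y":31,"z":0,"ax":0,"ay":0,"az":4.6},{"jaw":0,"x":6,"y":31,"z":0,"ax":0,"ay":0,"az":4.6}]' 40
python3 -m crank '[{"jaw":0,"x":0,"y":0,"z":30,"ax":0,"ay":0,"az":0},{"jaw":0,"x":0,"y":0,"z":30,"ax":0,"ay":0,"az":0},{"jaw":0,"x":0,"y":0,"z":0,"ax":0,"ay":0,"az":0},{"jaw":0,"x":0,"y":0,"z":0,"ax":0,"ay":0,"az":0},{"jaw":0,"x":0,"y":0,"z":0,"ax":0,"ay":0,"az":0}]' 40
python3 - <<'E'
from h import *
plan(.6033,-.209,.056,-80.8)
p,d,c=cam('scene'); cv2.imwrite('pics/s5.png',cv2.resize(p[120:240,180:380,::-1],None,fx=4,fy=4))
plan(.6033,-.209,.056,-80.8)
E
```

```text
t: 16.4
eef_pos: [0.6021, -0.2108, 0.2001]
tool_rot: [0.0, 0.997, 0.081, -0.0]
contact_force: [-0.5, 0.1, -1.1]
gripper_width: 0.32
t: 17.02
eef_pos: [0.6025, -0.2093, 0.1419]
tool_rot: [0.0, 0.997, 0.083, 0.001]
contact_force: [0.9, 1.0, -0.3]
gripper_width: 0.319
t 17.0 tcp [ 0.6025 -0.2093  0.1419] yaw -80.5 w 0.32 F [ 0.9  1.  -0.3] q [ 0.32  0.51 -0.12  1.72  0.07  0.91 -1.23]
shift first: x 0.6 y -0.2 z 85.9 then az 0.3; tilt ax 0.07 ay -0.14
t 17.1 tcp [ 0.6023 -0.2092  0.1418] yaw -80.5 w 0.32 F [-0.5  1.  -0.8] q [ 0.32  0.51 -0.12  1.73  0.07  0.91 -1.23]
shift first: x 0.8 y -0.1 z 85.8 then az 0.3; tilt ax 0.06 ay -0.12
```

View pics/s5.png

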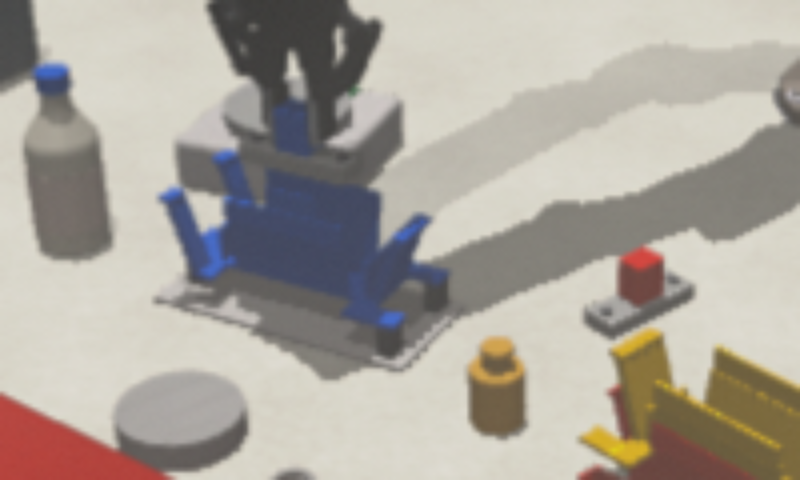

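```bash

python3 -m crank '[{"jaw":0,"x":0.7,"y":0,"z":30,"ax":0,"ay":0,"az":0.3},{"jaw":0,"x":0,"y":0,"z":30,"ax":0,"ay":0,"az":0},{"jaw":0,"x":0,"y":0,"z":14,"ax":0,"ay":0,"az":0},{"jaw":0,"x":0,"y":0,"z":6,"ax":0,"ay":0,"az":0},{"jaw":0,"x":0,"y":0,"z":4,"ax":0,"ay":0,"az":0},{"jaw":0,"x":0,"y":0,"z":2,"ax":0,"ay":0,"az":0},{"jaw":0,"x":0,"y":0,"z":0,"ax":0,"ay":0,"az":0}]' 40
python3 -m crank '[{"jaw":60,"x":0,"y":0,"z":0,"ax":0,"ay":0,"az":0},{"jaw":60,"x":0,"y":0,"z":0,"ax":0,"ay":0,"az":0},{"jaw":60,"x":0,"y":0,"z":0,"ax":0,"ay":0,"az":0},{"jaw":60,"x":0,"y":0,"z":-20,"ax":0,"ay":0,"az":0},{"jaw":60,"x":0,"y":0,"z":-40,"ax":0,"ay":0,"az":0},{"jaw":60,"x":0,"y":0,"z":-50,"ax":0,"ay":0,"az":0},{"jaw":60,"x":0,"y":0,"z":-50,"ax":0,"ay":0,"az":0},{"jaw":100,"x":0,"y":0,"z":0,"ax":0,"ay":0,"az":0}]' 40
python3 -c "
from h import *
plan(.640,.187,.18,-10,12)"
```

```text
t: 17.95
eef_pos: [0.6028, -0.2089, 0.0554]
tool_rot: [0.0, 0.997, 0.081, 0.001]
contact_force: [-0.5, 0.0, 2.8]
gripper_width: 0.321
t: 18.95
eef_pos: [0.6052, -0.2096, 0.221]
tool_rot: [0.002, 0.997, 0.081, 0.005]
contact_force: [-0.1, -0.5, -0.3]
gripper_width: 0.791
t 18.9 tcp [ 0.6052 -0.2096  0.221 ] yaw -80.8 w 0.79 F [-0.1 -0.5 -0.3] q [ 0.32  0.43 -0.12  1.66  0.06  1.05 -1.22]
shift first: x 97.7 y -386.0 z 40.2 then az -70.8; tilt ax 0.25 ay -0.55
  row 0 [  8. -32.   3.] az -5.9
  row 1 [ 11. -31.   3.] az -5.9
  row 2 [ 15. -30.   3.] az -5.9
  row 3 [ 18. -28.   3.] az -5.9
  row 4 [ 20. -26.   3.] az -5.9
  row 5 [ 23. -24.   4.] az -5.9
  row 6 [ 25. -21.   4.] az -5.9
  row 7 [ 27. -19.   4.] az -5.9
  row 8 [ 29. -16.   4.] az -5.9
  row 9 [ 31. -13.   4.] az -5.9
  row 10 [ 32. -10.   4.] az -5.9
  row 11 [33. -6.  4.] az -5.9
```

```bash

python3 -m crank '[{"jaw":100,"x":8,"y":-32,"z":0,"ax":0,"ay":0,"az":-5.9},{"jaw":100,"x":11,"y":-31,"z":0,"ax":0,"ay":0,"az":-5.9},{"jaw":100,"x":15,"y":-30,"z":4,"ax":0,"ay":0,"az":-5.9},{"jaw":100,"x":18,"y":-28,"z":4,"ax":0,"ay":0,"az":-5.9},{"jaw":100,"x":20,"y":-26,"z":4,"ax":0,"ay":0,"az":-5.9},{"jaw":100,"x":23,"y":-24,"z":4,"ax":0,"ay":0,"az":-5.9},{"jaw":100,"x":25,"y":-21,"z":4,"ax":0,"ay":0,"az":-5.9},{"jaw":100,"x":27,"y":-19,"z":4,"ax":0,"ay":0,"az":-5.9},{"jaw":100,"x":29,"y":-16,"z":4,"ax":0,"ay":0,"az":-5.9},{"jaw":100,"x":31,"y":-13,"z":4,"ax":0,"ay":0,"az":-5.9},{"jaw":100,"x":32,"y":-10,"z":4,"ax":0,"ay":0,"az":-5.9},{"jaw":100,"x":33,"y":-6,"z":4,"ax":0,"ay":0,"az":-5.9}]' 60 >/dev/null
python3 -m crank '[{"jaw":100,"x":0,"y":0,"z":0,"ax":0,"ay":0,"az":0},{"jaw":100,"x":0,"y":0,"z":0,"ax":0,"ay":0,"az":0},{"jaw":100,"x":0,"y":0,"z":0,"ax":0,"ay":0,"az":0}]' 60
python3 - <<'E'
from clamp import *
import tray as T
plan(.640,.187,.068,-9.8)
p,d,c=cam('top','t6.png'); W=cloud(d,c)
X=T.tray(W,p,'blue',.025,(.4,.8,-.4,-.05),.11)
m=(W[...,0]>.45)&(W[...,0]<.75)&(W[...,1]>-.36)&(W[...,1]<-.06)
a=np.deg2rad(-80.8);e=np.array([np.cos(a),np.sin(a)]);f=np.array([-e[1],e[0]])
Q=W[m];s=(Q[:,:2]-[.6033,-.209])@e*1000;t=(Q[:,:2]-[.6033,-.209])@f*1000
print('     '+' '.join('%4d'%b for b in range(-40,44,8)))
for b in range(-104,108,8):
    r=[]
    for k in range(-40,44,8):
        q=(abs(s-b)<=4)&(abs(t-k)<=4); r.append('%4d'%(np.nanmedian(Q[q,2])*1000) if q.any() else '   .')
    print('%5d '%b+' '.join(r))
blk=Q[(abs(s)<40)&(abs(t)<20)&(Q[:,2]>.074)&(Q[:,2]<.09)]
print('blk',(blk[:,:2].mean(0)-[.6033,-.209])@np.c_[e,f]*1000,len(blk))
E
```

```text
t: 20.82
eef_pos: [0.6368, 0.1865, 0.1743]
tool_rot: [0.0, 0.766, 0.643, -0.0]
contact_force: [0.1, -0.1, 0.6]
gripper_width: 0.997
t 20.8 tcp [0.6368 0.1865 0.1743] yaw -10.0 w 1.00 F [ 0.1 -0.1  0.6] q [-0.06  0.55 -0.46  1.61  0.27  1.04 -0.77]
shift first: x 1.1 y 3.0 z 106.3 then az -0.2; tilt ax 0.02 ay 0.06
blue 1317 zmed 0.049 [ 603.8 -210.4] [ 87.2 198.3] 9.46
      -40  -32  -24  -16   -8    0    8   16   24   32   40
 -104    6    5    6    6    8    6    6    7    5    5    4
  -96   30   25    7    9    5    7    9    8    5   30   31
  -88   33   34   27   47   91   90   91   49    8   32   35
  -80   34   35   34    6   74   74   82   76   35   34   33
  -72   32   33   20   46   57   47   56   53   35   35   34
  -64   33   34   35   42   45   42   41   44   35   32   32
  -56   34   34   33   37   44   58   33   65   33   33   31
  -48    7    9   33   36   36   33   35   34   69    7    5
  -40    6    8   27   39   46   47   44   41   64   52    4
  -32    5   10   43   34   50   49   48   48   78   98   10
  -24    4    8   47   41   49   48   48   40   72   96   
[... 311 characters left out ...]
24    7    7   74   36   47   48   47   45   71   93    7
   32    5    5    9   37   48   50   46   39   71   97    .
   40    5    6   77   37   48   48   45   39   62   94    7
   48    6    6    7   35   34   34   34   33   69   93    .
   56    5    9    5   34   33   34   35   35   33    .   37
   64   34   33   33   46   54   47   56   52   33   34   33
   72   45   47   42   36   39   32   32   37   37   47   50
   80   71   72   65   33   32   32   33   35   63   72   73
   88   87   90   90   33   34   32   34   34   40   90   89
   96   92   91   91   33   34   34   35   32    9    9   92
  104    6    .    .    9    .    9   30    .    7    9    .
blk [-1.20740942  0.11676412] 74
```

```bash

python3 -m crank '[{"jaw":100,"x":1,"y":3,"z":40,"ax":0,"ay":0,"az":0},{"jaw":100,"x":0,"y":0,"z":40,"ax":0,"ay":0,"az":0},{"jaw":100,"x":0,"y":0,"z":26,"ax":0,"ay":0,"az":0},{"jaw":100,"x":0,"y":0,"z":0,"ax":0,"ay":0,"az":0}]' 60 
python3 -m crank '[{"jaw":0,"x":0,"y":0,"z":0,"ax":0,"ay":0,"az":0},{"jaw":0,"x":0,"y":0,"z":0,"ax":0,"ay":0,"az":0},{"jaw":0,"x":0,"y":0,"z":0,"ax":0,"ay":0,"az":0},{"jaw":0,"x":0,"y":0,"z":0,"ax":0,"ay":0,"az":0},{"jaw":0,"x":0,"y":0,"z":0,"ax":0,"ay":0,"az":0}]' 60 
python3 -m crank '[{"jaw":0,"x":0,"y":0,"z":-8,"ax":0,"ay":0,"az":0},{"jaw":0,"x":0,"y":0,"z":-12,"ax":0,"ay":0,"az":0},{"jaw":0,"x":0,"y":0,"z":-20,"ax":0,"ay":0,"az":0},{"jaw":0,"x":0,"y":0,"z":-40,"ax":0,"ay":0,"az":0},{"jaw":0,"x":0,"y":0,"z":-50,"ax":0,"ay":0,"az":0},{"jaw":0,"x":0,"y":0,"z":-40,"ax":0,"ay":0,"az":0},{"jaw":0,"x":0,"y":0,"z":0,"ax":0,"ay":0,"az":0},{"jaw":0,"x":0,"y":0,"z":0,"ax":0,"ay":0,"az":0}]' 60 
python3 - <<'E'
from h import *
plan(.6037,-.210,.235,9.4,12)
E
```

```text
t: 21.38
eef_pos: [0.6382, 0.1868, 0.0663]
tool_rot: [-0.001, 0.766, 0.643, -0.002]
contact_force: [0.5, 0.1, -0.4]
gripper_width: 1.0
t: 22.0
eef_pos: [0.641, 0.1888, 0.0704]
tool_rot: [0.001, 0.766, 0.643, 0.002]
contact_force: [-0.3, -0.8, 6.5]
gripper_width: 0.712
t: 23.0
eef_pos: [0.6389, 0.1881, 0.2378]
tool_rot: [-0.0, 0.766, 0.643, -0.001]
contact_force: [-0.4, 0.0, -3.9]
gripper_width: 0.711
t 23.0 tcp [0.6389 0.1881 0.2378] yaw -9.9 w 0.71 F [-0.4  0.  -3.9] q [-0.05  0.5  -0.47  1.54  0.24  1.16 -0.74]
shift first: x -398.2 y 34.0 z 3.1 then az -19.3; tilt ax -0.05 ay 0.05
  row 0 [-33.   3.   0.] az -1.6
  row 1 [-33.   2.   0.] az -1.6
  row 2 [-33.   1.   0.] az -1.6
  row 3 [-33.   0.   0.] az -1.6
  row 4 [-33.  -1.   0.] az -1.6
  row 5 [-33.  -2.   0.] az -1.6
  row 6 [-33.  -3.   0.] az -1.6
  row 7 [-33.  -4.   0.] az -1.6
  row 8 [-33.  -5.   0.] az -1.6
  row 9 [-33.  -6.   0.] az -1.6
  row 10 [-33.  -6.   0.] az -1.6
  row 11 [-32.  -7.   0.] az -1.6
```

```bash

python3 -m crank '[{"jaw":0,"x":-33,"y":3,"z":0,"ax":0,"ay":0,"az":-1.6},{"jaw":0,"x":-33,"y":2,"z":0,"ax":0,"ay":0,"az":-1.6},{"jaw":0,"x":-33,"y":1,"z":0,"ax":0,"ay":0,"az":-1.6},{"jaw":0,"x":-33,"y":0,"z":0,"ax":0,"ay":0,"az":-1.6},{"jaw":0,"x":-33,"y":-1,"z":0,"ax":0,"ay":0,"az":-1.6},{"jaw":0,"x":-33,"y":-2,"z":0,"ax":0,"ay":0,"az":-1.6},{"jaw":0,"x":-33,"y":-3,"z":0,"ax":0,"ay":0,"az":-1.6},{"jaw":0,"x":-33,"y":-4,"z":0,"ax":0,"ay":0,"az":-1.6},{"jaw":0,"x":-33,"y":-5,"z":0,"ax":0,"ay":0,"az":-1.6},{"jaw":0,"x":-33,"y":-6,"z":0,"ax":0,"ay":0,"az":-1.6},{"jaw":0,"x":-33,"y":-6,"z":0,"ax":0,"ay":0,"az":-1.6},{"jaw":0,"x":-32,"y":-7,"z":0,"ax":0,"ay":0,"az":-1.6}]' 60 
python3 -m crank '[{"jaw":0,"x":0,"y":0,"z":0,"ax":0,"ay":0,"az":0},{"jaw":0,"x":0,"y":0,"z":40,"ax":0,"ay":0,"az":0},{"jaw":0,"x":0,"y":0,"z":40,"ax":0,"ay":0,"az":0},{"jaw":0,"x":0,"y":0,"z":10,"ax":0,"ay":0,"az":0},{"jaw":0,"x":0,"y":0,"z":0,"ax":0,"ay":0,"az":0},{"jaw":0,"x":0,"y":0,"z":0,"ax":0,"ay":0,"az":0},{"jaw":0,"x":0,"y":0,"z":0,"ax":0,"ay":0,"az":0}]' 60 
python3 - <<'E'
from h import *
plan(.6037,-.210,.130,9.4)
p,d,c=cam('scene'); cv2.imwrite('pics/s6.png',cv2.resize(p[100:240,180:380,::-1],None,fx=4,fy=4))
plan(.6037,-.210,.130,9.4)
E
```

```text
t: 24.5
eef_pos: [0.6021, -0.2087, 0.2361]
tool_rot: [-0.002, 0.647, 0.762, -0.001]
contact_force: [-0.0, -0.0, -3.2]
gripper_width: 0.71
t: 25.38
eef_pos: [0.6046, -0.2079, 0.1499]
tool_rot: [0.001, 0.648, 0.762, 0.001]
contact_force: [-0.1, 0.9, -2.9]
gripper_width: 0.714
t 25.4 tcp [ 0.6046 -0.2079  0.1499] yaw 9.3 w 0.71 F [-0.1  0.9 -2.9] q [ 0.55  0.54 -0.43  1.7   0.26  0.96  0.18]
shift first: x -1.9 y -1.2 z 19.9 then az -0.1; tilt ax 0.13 ay 0.07
t 25.4 tcp [ 0.6043 -0.208   0.1496] yaw 9.3 w 0.72 F [ 0.  -0.3 -2.7] q [ 0.55  0.54 -0.43  1.7   0.26  0.96  0.18]
shift first: x -1.9 y -1.0 z 19.6 then az -0.1; tilt ax 0.11 ay 0.06
```

View pics/s6.png

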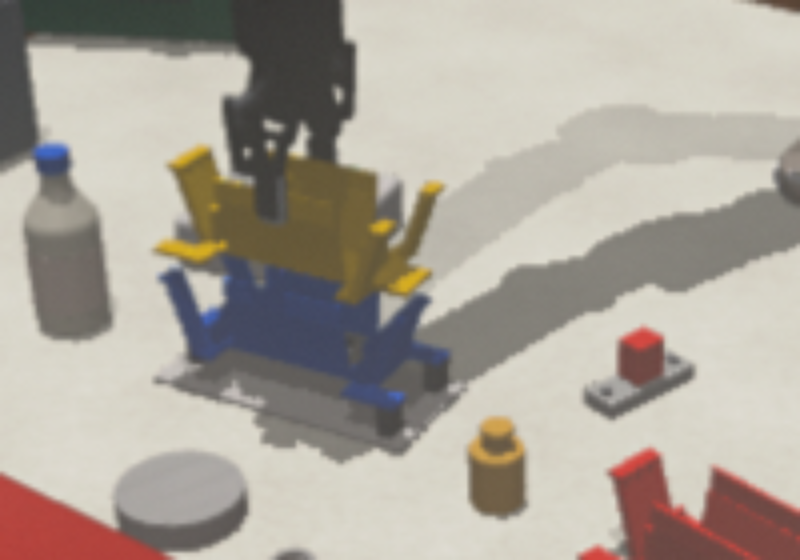

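```bash

python3 -m crank '[{"jaw":0,"x":-1,"y":-1,"z":8,"ax":0,"ay":0,"az":0},{"jaw":0,"x":0,"y":0,"z":4,"ax":0,"ay":0,"az":0},{"jaw":0,"x":0,"y":0,"z":3,"ax":0,"ay":0,"az":0},{"jaw":0,"x":0,"y":0,"z":3,"ax":0,"ay":0,"az":0},{"jaw":0,"x":0,"y":0,"z":2,"ax":0,"ay":0,"az":0},{"jaw":0,"x":0,"y":0,"z":0,"ax":0,"ay":0,"az":0},{"jaw":0,"x":0,"y":0,"z":0,"ax":0,"ay":0,"az":0}]' 60 
python3 -c "
from h import *
plan(.6037,-.209,.130,9.4)"
```

```text
t: 26.3
eef_pos: [0.6029, -0.2089, 0.1304]
tool_rot: [0.0, 0.648, 0.762, -0.0]
contact_force: [-6.3, 1.3, 12.5]
gripper_width: 0.714
t 26.3 tcp [ 0.6029 -0.2089  0.1304] yaw 9.3 w 0.71 F [-6.3  1.3 12.5] q [ 0.54  0.56 -0.42  1.71  0.28  0.93  0.17]
shift first: x -0.2 y 0.8 z 0.4 then az -0.1; tilt ax 0.00 ay 0.05
```

Contact made (12 N up). Release and look.

```bash

python3 -m crank '[{"jaw":0,"x":0,"y":0,"z":-1,"ax":0,"ay":0,"az":0},{"jaw":100,"x":0,"y":0,"z":0,"ax":0,"ay":0,"az":0},{"jaw":100,"x":0,"y":0,"z":0,"ax":0,"ay":0,"az":0},{"jaw":100,"x":0,"y":0,"z":0,"ax":0,"ay":0,"az":0},{"jaw":100,"x":0,"y":0,"z":-10,"ax":0,"ay":0,"az":0},{"jaw":100,"x":0,"y":0,"z":-40,"ax":0,"ay":0,"az":0},{"jaw":100,"x":0,"y":0,"z":-50,"ax":0,"ay":0,"az":0},{"jaw":100,"x":0,"y":0,"z":0,"ax":0,"ay":0,"az":0}]' 60 
python3 - <<'E'
from h import *
plan(.640,.187,.18,-10,12)
p,d,c=cam('scene'); cv2.imwrite('pics/s7.png',cv2.resize(p[100:240,180:380,::-1],None,fx=4,fy=4))
E
```

```text
t: 27.3
eef_pos: [0.6058, -0.2092, 0.2349]
tool_rot: [0.004, 0.648, 0.762, 0.002]
contact_force: [1.0, 0.3, -0.4]
gripper_width: 0.999
t 27.3 tcp [ 0.6058 -0.2092  0.2349] yaw 9.3 w 1.00 F [ 1.   0.3 -0.4] q [ 0.57  0.45 -0.45  1.62  0.22  1.11  0.22]
shift first: x 385.8 y 97.0 z 54.2 then az 19.3; tilt ax 0.49 ay 0.22
  row 0 [32.  8.  5.] az 1.6
  row 1 [32.  7.  5.] az 1.6
  row 2 [33.  6.  5.] az 1.6
  row 3 [33.  5.  4.] az 1.6
  row 4 [33.  4.  4.] az 1.6
  row 5 [33.  4.  4.] az 1.6
  row 6 [33.  3.  4.] az 1.6
  row 7 [33.  2.  4.] az 1.6
  row 8 [33.  1.  4.] az 1.6
  row 9 [33. -0.  4.] az 1.6
  row 10 [33. -1.  4.] az 1.6
  row 11 [33. -2.  4.] az 1.6
```

View pics/s7.png

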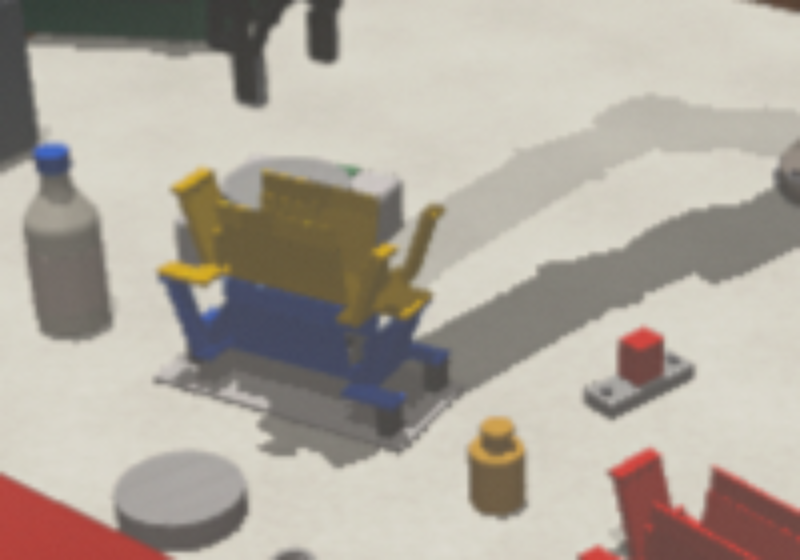

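```bash

python3 -m crank '[{"jaw":100,"x":32,"y":8,"z":0,"ax":0,"ay":0,"az":1.6},{"jaw":100,"x":32,"y":7,"z":0,"ax":0,"ay":0,"az":1.6},{"jaw":100,"x":33,"y":6,"z":0,"ax":0,"ay":0,"az":1.6},{"jaw":100,"x":33,"y":5,"z":0,"ax":0,"ay":0,"az":1.6},{"jaw":100,"x":33,"y":4,"z":5,"ax":0,"ay":0,"az":1.6},{"jaw":100,"x":33,"y":4,"z":5,"ax":0,"ay":0,"az":1.6},{"jaw":100,"x":33,"y":3,"z":5,"ax":0,"ay":0,"az":1.6},{"jaw":100,"x":33,"y":2,"z":5,"ax":0,"ay":0,"az":1.6},{"jaw":100,"x":33,"y":1,"z":10,"ax":0,"ay":0,"az":1.6},{"jaw":100,"x":33,"y":0,"z":10,"ax":0,"ay":0,"az":1.6},{"jaw":100,"x":33,"y":-1,"z":10,"ax":0,"ay":0,"az":1.6},{"jaw":100,"x":33,"y":-2,"z":10,"ax":0,"ay":0,"az":1.6}]' 60 >/dev/null
python3 -m crank '[{"jaw":100,"x":0,"y":0,"z":0,"ax":0,"ay":0,"az":0},{"jaw":100,"x":0,"y":0,"z":0,"ax":0,"ay":0,"az":0},{"jaw":100,"x":0,"y":0,"z":0,"ax":0,"ay":0,"az":0}]' 60
python3 - <<'E'
import tray as T
from clamp import *
plan(.640,.187,.035,-9.8)
p,d,c=cam('top','t8.png'); W=cloud(d,c)
T.tray(W,p,'yellow',.088,(.4,.8,-.4,-.05),.2)
T.tray(W,p,'red',.003,(.5,.75,.05,.32),.1)
clamp(W,p,'red',(.38,.55,-.07,.07))
plan(.640,.187,.035,-9.8)
E
```

```text
t: 29.22
eef_pos: [0.637, 0.1852, 0.1693]
tool_rot: [0.0, 0.766, 0.642, -0.0]
contact_force: [0.7, 0.1, -0.8]
gripper_width: 1.001
t 29.2 tcp [0.637  0.1852 0.1693] yaw -10.0 w 1.00 F [ 0.7  0.1 -0.8] q [-0.06  0.56 -0.45  1.62  0.27  1.03 -0.77]
shift first: x 2.4 y 2.6 z 134.3 then az -0.2; tilt ax 0.01 ay 0.06
yellow 1748 zmed 0.099 [ 603.2 -210.6] [ 87.9 197.8] 9.24
red 198 zmed 0.030 [640.5  98.3] [82.3 53.2] 34.05
red block [ 0.4627 -0.0024  0.0478] bar [ 0.484  -0.0092  0.0144] 118 rect [473.   -5.2] [29.4 65. ] 77.3 pca yaw -177.2 spread [0.17952916 0.09029886]
t 29.3 tcp [0.6371 0.1853 0.1694] yaw -10.1 w 1.00 F [ 0.3 -0.3  1.2] q [-0.06  0.56 -0.45  1.62  0.27  1.03 -0.77]
shift first: x 2.2 y 2.5 z 134.4 then az -0.3; tilt ax 0.02 ay 0.04
```

```bash

python3 -m crank '[{"jaw":100,"x":2,"y":2.5,"z":45,"ax":0,"ay":0,"az":0},{"jaw":100,"x":0,"y":0,"z":45,"ax":0,"ay":0,"az":0},{"jaw":100,"x":0,"y":0,"z":35,"ax":0,"ay":0,"az":0},{"jaw":100,"x":0,"y":0,"z":9,"ax":0,"ay":0,"az":0},{"jaw":100,"x":0,"y":0,"z":0,"ax":0,"ay":0,"az":0}]' 60 
python3 -m crank '[{"jaw":0,"x":0,"y":0,"z":0,"ax":0,"ay":0,"az":0},{"jaw":0,"x":0,"y":0,"z":0,"ax":0,"ay":0,"az":0},{"jaw":0,"x":0,"y":0,"z":0,"ax":0,"ay":0,"az":0},{"jaw":0,"x":0,"y":0,"z":0,"ax":0,"ay":0,"az":0},{"jaw":0,"x":0,"y":0,"z":0,"ax":0,"ay":0,"az":0}]' 60 
python3 -m crank '[{"jaw":0,"x":0,"y":0,"z":-8,"ax":0,"ay":0,"az":0},{"jaw":0,"x":0,"y":0,"z":-20,"ax":0,"ay":0,"az":0},{"jaw":0,"x":0,"y":0,"z":-40,"ax":0,"ay":0,"az":0},{"jaw":0,"x":0,"y":0,"z":-50,"ax":0,"ay":0,"az":0},{"jaw":0,"x":0,"y":0,"z":-50,"ax":0,"ay":0,"az":0},{"jaw":0,"x":0,"y":0,"z":-50,"ax":0,"ay":0,"az":0},{"jaw":0,"x":0,"y":0,"z":-35,"ax":0,"ay":0,"az":0},{"jaw":0,"x":0,"y":0,"z":0,"ax":0,"ay":0,"az":0},{"jaw":0,"x":0,"y":0,"z":0,"ax":0,"ay":0,"az":0}]' 60 
python3 - <<'E'
from h import *
plan(.6035,-.210,.29,-170.7,18,1)
E
```

```text
t: 29.9
eef_pos: [0.6399, 0.1882, 0.0358]
tool_rot: [0.0, 0.766, 0.643, 0.0]
contact_force: [0.1, 0.7, 0.1]
gripper_width: 1.001
t: 30.52
eef_pos: [0.6411, 0.189, 0.0376]
tool_rot: [0.001, 0.766, 0.643, 0.002]
contact_force: [-0.5, -0.6, 7.0]
gripper_width: 0.709
t: 31.65
eef_pos: [0.6387, 0.1882, 0.2875]
tool_rot: [-0.0, 0.766, 0.643, -0.001]
contact_force: [0.5, 0.2, -3.3]
gripper_width: 0.711
t 31.6 tcp [0.6387 0.1882 0.2875] yaw -9.9 w 0.71 F [ 0.5  0.2 -3.3] q [-0.05  0.46 -0.47  1.49  0.22  1.25 -0.72]
shift first: x -398.3 y 34.0 z -2.1 then az 160.8; tilt ax -0.07 ay 0.06
  row 0 [-22.   2.  -0.] az 8.9
  row 1 [-22.   5.  -0.] az 8.9
  row 2 [-20.   9.  -0.] az 8.9
  row 3 [-19.  12.  -0.] az 8.9
  row 4 [-17.  14.  -0.] az 8.9
  row 5 [-14.  17.  -0.] az 8.9
  row 6 [-12.  19.  -0.] az 8.9
  row 7 [-9. 21. -0.] az 8.9
  row 8 [-5. 22. -0.] az 8.9
  row 9 [-2. 22. -0.] az 8.9
  row 10 [ 2. 22. -0.] az 8.9
  row 11 [ 5. 22. -0.] az 8.9
  row 12 [ 8. 21. -0.] az 8.9
  row 13 [11. 19. -0.] az 8.9
  row 14 [14. 17. -0.] az 8.9
  row 15 [17. 15. -0.] az 8.9
  row 16 [19. 12. -0.] az 8.9
  row 17 [20.  9. -0.] az 8.9
```

```bash

python3 -m crank '[{"jaw":0,"x":-22,"y":2,"z":0,"ax":0,"ay":0,"az":8.9},{"jaw":0,"x":-22,"y":5,"z":0,"ax":0,"ay":0,"az":8.9},{"jaw":0,"x":-20,"y":9,"z":0,"ax":0,"ay":0,"az":8.9},{"jaw":0,"x":-19,"y":12,"z":0,"ax":0,"ay":0,"az":8.9},{"jaw":0,"x":-17,"y":14,"z":0,"ax":0,"ay":0,"az":8.9},{"jaw":0,"x":-14,"y":17,"z":0,"ax":0,"ay":0,"az":8.9},{"jaw":0,"x":-12,"y":19,"z":0,"ax":0,"ay":0,"az":8.9},{"jaw":0,"x":-9,"y":21,"z":0,"ax":0,"ay":0,"az":8.9},{"jaw":0,"x":-5,"y":22,"z":0,"ax":0,"ay":0,"az":8.9}]' 60 >/dev/null
python3 -m crank '[{"jaw":0,"x":-2,"y":22,"z":0,"ax":0,"ay":0,"az":8.9},{"jaw":0,"x":2,"y":22,"z":0,"ax":0,"ay":0,"az":8.9},{"jaw":0,"x":5,"y":22,"z":0,"ax":0,"ay":0,"az":8.9},{"jaw":0,"x":8,"y":21,"z":0,"ax":0,"ay":0,"az":8.9},{"jaw":0,"x":11,"y":19,"z":0,"ax":0,"ay":0,"az":8.9},{"jaw":0,"x":14,"y":17,"z":0,"ax":0,"ay":0,"az":8.9},{"jaw":0,"x":17,"y":15,"z":0,"ax":0,"ay":0,"az":8.9},{"jaw":0,"x":19,"y":12,"z":0,"ax":0,"ay":0,"az":8.9},{"jaw":0,"x":20,"y":9,"z":0,"ax":0,"ay":0,"az":8.9},{"jaw":0,"x":0,"y":0,"z":0,"ax":0,"ay":0,"az":0},{"jaw":0,"x":0,"y":0,"z":30,"ax":0,"ay":0,"az":0},{"jaw":0,"x":0,"y":0,"z":40,"ax":0,"ay":0,"az":0}]' 60 
python3 -m crank '[{"jaw":0,"x":0,"y":0,"z":0,"ax":0,"ay":0,"az":0},{"jaw":0,"x":0,"y":0,"z":0,"ax":0,"ay":0,"az":0},{"jaw":0,"x":0,"y":0,"z":0,"ax":0,"ay":0,"az":0}]' 60 
python3 - <<'E'
from h import *
plan(.6035,-.210,.1916,-170.7)
p,d,c=cam('scene'); cv2.imwrite('pics/s9.png',cv2.resize(p[80:240,180:380,::-1],None,fx=3.7,fy=3.7))
plan(.6035,-.210,.1916,-170.7)
E
```

```text
t: 34.28
eef_pos: [0.6053, -0.2096, 0.2173]
tool_rot: [-0.001, 0.767, -0.642, 0.0]
contact_force: [-0.2, 1.1, -3.3]
gripper_width: 0.715
t: 34.65
eef_pos: [0.606, -0.2113, 0.2202]
tool_rot: [-0.001, 0.766, -0.643, 0.001]
contact_force: [1.3, 0.3, -3.1]
gripper_width: 0.714
t 34.6 tcp [ 0.606  -0.2113  0.2202] yaw -170.1 w 0.71 F [ 1.3  0.3 -3.1] q [ 0.13  0.43  0.15  1.66 -0.07  1.05 -2.67]
shift first: x -1.7 y 2.3 z 28.6 then az 0.6; tilt ax -0.16 ay -0.06
t 34.7 tcp [ 0.6058 -0.2113  0.2201] yaw -170.1 w 0.71 F [ 0.2 -0.2 -4.1] q [ 0.13  0.43  0.15  1.66 -0.07  1.05 -2.67]
shift first: x -1.7 y 2.2 z 28.5 then az 0.6; tilt ax -0.15 ay -0.06
```

View pics/s9.png

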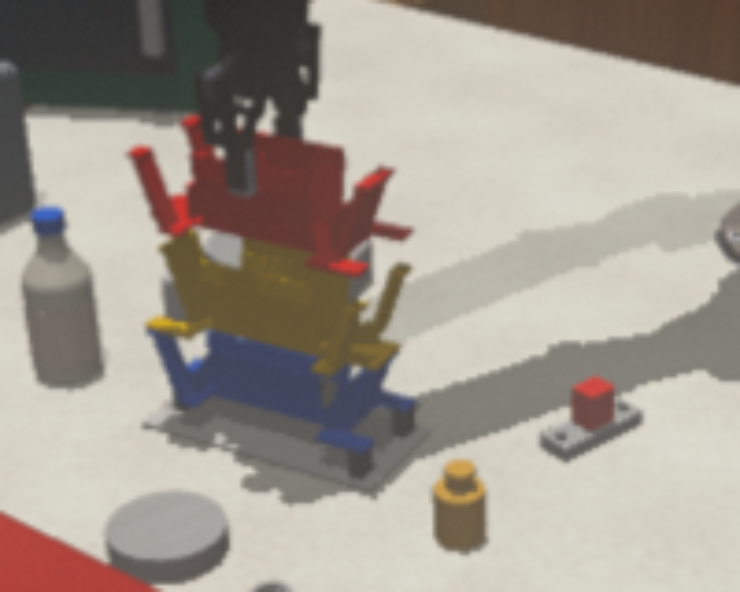

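```bash

python3 -m crank '[{"jaw":0,"x":-0.5,"y":2,"z":8,"ax":0,"ay":0,"az":0.6},{"jaw":0,"x":0,"y":0,"z":8,"ax":0,"ay":0,"az":0},{"jaw":0,"x":0,"y":0,"z":4,"ax":0,"ay":0,"az":0},{"jaw":0,"x":0,"y":0,"z":3,"ax":0,"ay":0,"az":0},{"jaw":0,"x":0,"y":0,"z":2,"ax":0,"ay":0,"az":0},{"jaw":0,"x":0,"y":0,"z":0,"ax":0,"ay":0,"az":0},{"jaw":0,"x":0,"y":0,"z":0,"ax":0,"ay":0,"az":0}]' 60 
python3 -c "
from h import *
plan(.6035,-.211,.1916,-170.7)"
```

```text
t: 35.58
eef_pos: [0.603, -0.211, 0.1935]
tool_rot: [-0.0, 0.762, -0.648, 0.0]
contact_force: [0.2, -0.9, -2.5]
gripper_width: 0.716
t 35.6 tcp [ 0.603  -0.211   0.1935] yaw -170.7 w 0.72 F [ 0.2 -0.9 -2.5] q [ 0.13  0.45  0.15  1.69 -0.08  1.   -2.67]
shift first: x 0.0 y -0.5 z 1.9 then az -0.0; tilt ax -0.02 ay -0.01
```

```bash

python3 -m crank '[{"jaw":0,"x":0,"y":0,"z":1.5,"ax":0,"ay":0,"az":0},{"jaw":0,"x":0,"y":0,"z":1,"ax":0,"ay":0,"az":0},{"jaw":0,"x":0,"y":0,"z":0,"ax":0,"ay":0,"az":0},{"jaw":0,"x":0,"y":0,"z":0,"ax":0,"ay":0,"az":0}]' 60 
python3 -m crank '[{"jaw":100,"x":0,"y":0,"z":0,"ax":0,"ay":0,"az":0},{"jaw":100,"x":0,"y":0,"z":0,"ax":0,"ay":0,"az":0},{"jaw":100,"x":0,"y":0,"z":0,"ax":0,"ay":0,"az":0},{"jaw":100,"x":0,"y":0,"z":-10,"ax":0,"ay":0,"az":0},{"jaw":100,"x":0,"y":0,"z":-40,"ax":0,"ay":0,"az":0},{"jaw":100,"x":0,"y":0,"z":-40,"ax":0,"ay":0,"az":0},{"jaw":100,"x":0,"y":0,"z":0,"ax":0,"ay":0,"az":0}]' 60 
python3 - <<'E'
from clamp import *
p,d,c=cam('top','t9.png'); W=cloud(d,c)
clamp(W,p,'red',(.38,.55,-.07,.07))
plan(.4612,-.0015,.15,-13.6,15,-1)
E
```

```text
t: 36.08
eef_pos: [0.603, -0.2111, 0.1916]
tool_rot: [-0.0, 0.762, -0.648, 0.0]
contact_force: [-2.5, 1.9, 6.6]
gripper_width: 0.712
t: 36.95
eef_pos: [0.6049, -0.2118, 0.2855]
tool_rot: [-0.002, 0.762, -0.648, 0.004]
contact_force: [0.1, -0.0, -0.4]
gripper_width: 1.001
red block [ 0.4615 -0.0013  0.0486] bar [ 0.4606 -0.0023  0.0144] 218 rect [462.6  -1. ] [74.3 87.4] 45.1 pca yaw 167.3 spread [0.44428628 0.14413875]
t 37.0 tcp [ 0.6038 -0.2114  0.2831] yaw -170.7 w 1.00 F [-0.3  0.1 -1. ] q [ 0.12  0.38  0.17  1.6  -0.07  1.17 -2.68]
shift first: x -230.3 y 107.5 z 132.3 then az -157.1; tilt ax -0.22 ay -0.09
  row 0 [-15.   7.   9.] az -10.5
  row 1 [-16.   4.   9.] az -10.5
  row 2 [-17.   1.   9.] az -10.5
  row 3 [-17.  -2.   9.] az -10.5
  row 4 [-16.  -5.   9.] az -10.5
  row 5 [-15.  -8.   9.] az -10.5
  row 6 [-13. -10.   9.] az -10.5
  row 7 [-11. -13.   9.] az -10.5
  row 8 [ -9. -14.   9.] az -10.5
  row 9 [ -6. -16.   9.] az -10.5
  row 10 [ -3. -17.   9.] az -10.5
  row 11 [  0. -17.   9.] az -10.5
  row 12 [  3. -17.   9.] az -10.5
  row 13 [  6. -16.   9.] az -10.5
  row 14 [  9. -14.   9.] az -10.5
```

```bash

python3 -m crank '[{"jaw":70,"x":-15,"y":7,"z":0,"ax":0,"ay":0,"az":-10.5},{"jaw":70,"x":-16,"y":4,"z":0,"ax":0,"ay":0,"az":-10.5},{"jaw":70,"x":-17,"y":1,"z":0,"ax":0,"ay":0,"az":-10.5},{"jaw":70,"x":-17,"y":-2,"z":0,"ax":0,"ay":0,"az":-10.5},{"jaw":70,"x":-16,"y":-5,"z":0,"ax":0,"ay":0,"az":-10.5},{"jaw":70,"x":-15,"y":-8,"z":0,"ax":0,"ay":0,"az":-10.5},{"jaw":70,"x":-13,"y":-10,"z":0,"ax":0,"ay":0,"az":-10.5},{"jaw":70,"x":-11,"y":-13,"z":0,"ax":0,"ay":0,"az":-10.5},{"jaw":70,"x":-9,"y":-14,"z":0,"ax":0,"ay":0,"az":-10.5},{"jaw":70,"x":-6,"y":-16,"z":20,"ax":0,"ay":0,"az":-10.5},{"jaw":70,"x":-3,"y":-17,"z":20,"ax":0,"ay":0,"az":-10.5},{"jaw":70,"x":0,"y":-17,"z":20,"ax":0,"ay":0,"az":-10.5}]' 40 >/dev/null
python3 -m crank '[{"jaw":70,"x":3,"y":-17,"z":20,"ax":0,"ay":0,"az":-10.5},{"jaw":70,"x":6,"y":-16,"z":20,"ax":0,"ay":0,"az":-10.5},{"jaw":70,"x":9,"y":-14,"z":20,"ax":0,"ay":0,"az":-10.5},{"jaw":70,"x":0,"y":0,"z":0,"ax":0,"ay":0,"az":0},{"jaw":70,"x":0,"y":0,"z":0,"ax":0,"ay":0,"az":0}]' 40
python3 - <<'E'
from tray import *
plan(.4612,-.0018,.021,-13)
p,d,c=cam('top','t10.png'); W=cloud(d,c)
tray(W,p,'red',.15,(.45,.78,-.36,-.06),.25)
plan(.4612,-.0018,.021,-13)
E
```

```text
t: 39.12
eef_pos: [0.4605, -0.0022, 0.1611]
tool_rot: [0.0, 0.785, 0.619, 0.0]
contact_force: [0.1, -0.3, 1.0]
gripper_width: 0.7
t 39.1 tcp [ 0.4605 -0.0022  0.1611] yaw -13.5 w 0.70 F [ 0.1 -0.3  1. ] q [ 0.19  0.24 -0.36  2.1   0.11  0.82 -0.48]
shift first: x 0.6 y 0.5 z 140.1 then az -0.5; tilt ax 0.01 ay 0.00
red 1883 zmed 0.161 [ 603.  -209.3] [ 87.2 198.3] 9.34
t 39.2 tcp [ 0.4609 -0.0023  0.1614] yaw -13.5 w 0.70 F [ 0.3 -0.3 -0.7] q [ 0.19  0.24 -0.36  2.1   0.11  0.82 -0.48]
shift first: x 0.6 y 0.0 z 140.4 then az -0.5; tilt ax 0.06 ay -0.01
```

```bash

python3 -m crank '[{"jaw":70,"x":0,"y":0,"z":45,"ax":0,"ay":0,"az":0},{"jaw":70,"x":0,"y":0,"z":45,"ax":0,"ay":0,"az":0},{"jaw":70,"x":0,"y":0,"z":40,"ax":0,"ay":0,"az":0},{"jaw":70,"x":0,"y":0,"z":10,"ax":0,"ay":0,"az":0},{"jaw":70,"x":0,"y":0,"z":0,"ax":0,"ay":0,"az":0}]' 40
python3 -m crank '[{"jaw":0,"x":0,"y":0,"z":0,"ax":0,"ay":0,"az":0},{"jaw":0,"x":0,"y":0,"z":0,"ax":0,"ay":0,"az":0},{"jaw":0,"x":0,"y":0,"z":0,"ax":0,"ay":0,"az":0},{"jaw":0,"x":0,"y":0,"z":0,"ax":0,"ay":0,"az":0},{"jaw":0,"x":0,"y":0,"z":0,"ax":0,"ay":0,"az":0},{"jaw":0,"x":0,"y":0,"z":0,"ax":0,"ay":0,"az":0}]' 40
python3 -m crank '[{"jaw":0,"x":0,"y":0,"z":-10,"ax":0,"ay":0,"az":0},{"jaw":0,"x":0,"y":0,"z":-40,"ax":0,"ay":0,"az":0},{"jaw":0,"x":0,"y":0,"z":-55,"ax":0,"ay":0,"az":0},{"jaw":0,"x":0,"y":0,"z":-55,"ax":0,"ay":0,"az":0},{"jaw":0,"x":0,"y":0,"z":-55,"ax":0,"ay":0,"az":0},{"jaw":0,"x":0,"y":0,"z":-45,"ax":0,"ay":0,"az":0},{"jaw":0,"x":0,"y":0,"z":-20,"ax":0,"ay":0,"az":0},{"jaw":0,"x":0,"y":0,"z":0,"ax":0,"ay":0,"az":0}]' 40
python3 -c "
from h import *
plan(.603,-.2095,.3,-80.7,12,1)"
```

```text
t: 39.8
eef_pos: [0.4607, -0.0019, 0.0212]
tool_rot: [0.0, 0.784, 0.62, 0.0]
contact_force: [0.0, -0.6, 0.5]
gripper_width: 0.698
t: 40.55
eef_pos: [0.4613, -0.0017, 0.0223]
tool_rot: [0.001, 0.784, 0.621, 0.001]
contact_force: [-0.6, 0.5, 6.6]
gripper_width: 0.317
t: 41.55
eef_pos: [0.4606, -0.0015, 0.3029]
tool_rot: [0.001, 0.784, 0.621, 0.002]
contact_force: [-0.6, 0.4, -1.5]
gripper_width: 0.318
t 41.5 tcp [ 0.4606 -0.0015  0.3029] yaw -13.2 w 0.32 F [-0.6  0.4 -1.5] q [ 0.24  0.07 -0.39  1.93  0.03  1.14 -0.39]
shift first: x -169.8 y 186.2 z 3.5 then az 67.5; tilt ax 0.23 ay -0.04
  row 0 [-14.  16.   0.] az 5.6
  row 1 [-13.  17.   0.] az 5.6
  row 2 [-11.  18.   0.] az 5.6
  row 3 [-9. 19.  0.] az 5.6
  row 4 [-7. 20.  0.] az 5.6
  row 5 [-5. 20.  0.] az 5.6
  row 6 [-3. 21.  0.] az 5.6
  row 7 [-1. 21.  0.] az 5.6
  row 8 [ 1. 21.  0.] az 5.6
  row 9 [ 3. 21.  0.] az 5.6
  row 10 [ 5. 20.  0.] az 5.6
  row 11 [ 7. 20.  0.] az 5.6
```

```bash

python3 -m crank '[{"jaw":0,"x":-14,"y":16,"z":0,"ax":0,"ay":0,"az":5.6},{"jaw":0,"x":-13,"y":17,"z":0,"ax":0,"ay":0,"az":5.6},{"jaw":0,"x":-11,"y":18,"z":0,"ax":0,"ay":0,"az":5.6},{"jaw":0,"x":-9,"y":19,"z":0,"ax":0,"ay":0,"az":5.6},{"jaw":0,"x":-7,"y":20,"z":0,"ax":0,"ay":0,"az":5.6},{"jaw":0,"x":-5,"y":20,"z":0,"ax":0,"ay":0,"az":5.6},{"jaw":0,"x":-3,"y":21,"z":0,"ax":0,"ay":0,"az":5.6},{"jaw":0,"x":-1,"y":21,"z":0,"ax":0,"ay":0,"az":5.6},{"jaw":0,"x":1,"y":21,"z":0,"ax":0,"ay":0,"az":5.6},{"jaw":0,"x":3,"y":21,"z":0,"ax":0,"ay":0,"az":5.6},{"jaw":0,"x":5,"y":20,"z":0,"ax":0,"ay":0,"az":5.6},{"jaw":0,"x":7,"y":20,"z":0,"ax":0,"ay":0,"az":5.6}]' 40 >/dev/null
python3 -m crank '[{"jaw":0,"x":0,"y":0,"z":0,"ax":0,"ay":0,"az":0},{"jaw":0,"x":0,"y":0,"z":30,"ax":0,"ay":0,"az":0},{"jaw":0,"x":0,"y":0,"z":0,"ax":0,"ay":0,"az":0},{"jaw":0,"x":0,"y":0,"z":0,"ax":0,"ay":0,"az":0},{"jaw":0,"x":0,"y":0,"z":0,"ax":0,"ay":0,"az":0}]' 40
python3 - <<'E'
from h import *
plan(.603,-.2095,.180,-80.7)
E
```

```text
t: 43.68
eef_pos: [0.6044, -0.2095, 0.272]
tool_rot: [0.0, 0.996, 0.084, 0.001]
contact_force: [-0.2, -0.1, -1.4]
gripper_width: 0.315
t 43.7 tcp [ 0.6044 -0.2095  0.272 ] yaw -80.4 w 0.32 F [-0.2 -0.1 -1.4] q [ 0.32  0.39 -0.11  1.59  0.05  1.16 -1.21]
shift first: x -1.5 y -0.3 z 92.0 then az 0.3; tilt ax 0.04 ay -0.09
```

```bash

python3 -m crank '[{"jaw":0,"x":-1.2,"y":0,"z":35,"ax":0,"ay":0,"az":0.3},{"jaw":0,"x":0,"y":0,"z":30,"ax":0,"ay":0,"az":0},{"jaw":0,"x":0,"y":0,"z":14,"ax":0,"ay":0,"az":0},{"jaw":0,"x":0,"y":0,"z":6,"ax":0,"ay":0,"az":0},{"jaw":0,"x":0,"y":0,"z":4,"ax":0,"ay":0,"az":0},{"jaw":0,"x":0,"y":0,"z":2,"ax":0,"ay":0,"az":0},{"jaw":0,"x":0,"y":0,"z":0,"ax":0,"ay":0,"az":0},{"jaw":0,"x":0,"y":0,"z":0,"ax":0,"ay":0,"az":0}]' 40
python3 -c "
from h import *
plan(.603,-.2095,.179,-80.7)"
```

```text
t: 44.68
eef_pos: [0.6032, -0.2099, 0.1804]
tool_rot: [0.0, 0.997, 0.081, 0.001]
contact_force: [-0.4, -0.5, 1.1]
gripper_width: 0.322
t 44.7 tcp [ 0.6032 -0.2099  0.1804] yaw -80.7 w 0.32 F [-0.4 -0.5  1.1] q [ 0.32  0.47 -0.11  1.69  0.06  0.98 -1.22]
shift first: x -0.1 y -0.5 z 1.4 then az -0.0; tilt ax 0.03 ay -0.06
```

```bash

python3 -m crank '[{"jaw":60,"x":0,"y":0,"z":0,"ax":0,"ay":0,"az":0},{"jaw":60,"x":0,"y":0,"z":0,"ax":0,"ay":0,"az":0},{"jaw":60,"x":0,"y":0,"z":0,"ax":0,"ay":0,"az":0},{"jaw":60,"x":0,"y":0,"z":-15,"ax":0,"ay":0,"az":0},{"jaw":60,"x":0,"y":0,"z":-40,"ax":0,"ay":0,"az":0},{"jaw":60,"x":0,"y":0,"z":-40,"ax":0,"ay":0,"az":0},{"jaw":100,"x":0,"y":0,"z":0,"ax":0,"ay":0,"az":0}]' 40
python3 -c "
from h import *
plan(.414,.3488,.2,16.4,18)"
```

```text
t: 45.55
eef_pos: [0.6051, -0.2104, 0.2801]
tool_rot: [0.001, 0.997, 0.081, 0.004]
contact_force: [0.5, -0.1, 0.1]
gripper_width: 0.794
t 45.5 tcp [ 0.6051 -0.2104  0.2801] yaw -80.8 w 0.79 F [ 0.5 -0.1  0.1] q [ 0.32  0.38 -0.11  1.59  0.04  1.17 -1.21]
shift first: x -99.3 y -582.9 z 77.3 then az -97.2; tilt ax 0.20 ay -0.44
  row 0 [ -6. -32.   4.] az -5.4
  row 1 [ -2. -33.   4.] az -5.4
  row 2 [  1. -33.   4.] az -5.4
  row 3 [  4. -33.   4.] az -5.4
  row 4 [  7. -32.   4.] az -5.4
  row 5 [ 10. -31.   4.] az -5.4
  row 6 [ 13. -30.   4.] az -5.4
  row 7 [ 15. -29.   4.] az -5.4
  row 8 [ 18. -27.   4.] az -5.4
  row 9 [ 21. -26.   5.] az -5.4
  row 10 [ 23. -23.   5.] az -5.4
  row 11 [ 25. -21.   5.] az -5.4
  row 12 [ 27. -19.   5.] az -5.4
  row 13 [ 29. -16.   5.] az -5.4
  row 14 [ 30. -13.   5.] az -5.4
  row 15 [ 31. -11.   5.] az -5.4
  row 16 [32. -8.  5.] az -5.4
  row 17 [32. -5.  5.] az -5.4
```

```bash

python3 -m crank '[{"jaw":100,"x":-6,"y":-32,"z":0,"ax":0,"ay":0,"az":-5.4},{"jaw":100,"x":-2,"y":-33,"z":0,"ax":0,"ay":0,"az":-5.4},{"jaw":100,"x":1,"y":-33,"z":0,"ax":0,"ay":0,"az":-5.4},{"jaw":100,"x":4,"y":-33,"z":0,"ax":0,"ay":0,"az":-5.4},{"jaw":100,"x":7,"y":-32,"z":0,"ax":0,"ay":0,"az":-5.4},{"jaw":100,"x":10,"y":-31,"z":6,"ax":0,"ay":0,"az":-5.4},{"jaw":100,"x":13,"y":-30,"z":6,"ax":0,"ay":0,"az":-5.4},{"jaw":100,"x":15,"y":-29,"z":6,"ax":0,"ay":0,"az":-5.4},{"jaw":100,"x":18,"y":-27,"z":6,"ax":0,"ay":0,"az":-5.4}]' 20 >/dev/null
python3 -m crank '[{"jaw":100,"x":21,"y":-26,"z":6,"ax":0,"ay":0,"az":-5.4},{"jaw":100,"x":23,"y":-23,"z":6,"ax":0,"ay":0,"az":-5.4},{"jaw":100,"x":25,"y":-21,"z":6,"ax":0,"ay":0,"az":-5.4},{"jaw":100,"x":27,"y":-19,"z":6,"ax":0,"ay":0,"az":-5.4},{"jaw":100,"x":29,"y":-16,"z":6,"ax":0,"ay":0,"az":-5.4},{"jaw":100,"x":30,"y":-13,"z":6,"ax":0,"ay":0,"az":-5.4},{"jaw":100,"x":31,"y":-11,"z":6,"ax":0,"ay":0,"az":-5.4},{"jaw":100,"x":32,"y":-8,"z":6,"ax":0,"ay":0,"az":-5.4},{"jaw":100,"x":32,"y":-5,"z":6,"ax":0,"ay":0,"az":-5.4},{"jaw":100,"x":0,"y":0,"z":0,"ax":0,"ay":0,"az":0},{"jaw":100,"x":0,"y":0,"z":0,"ax":0,"ay":0,"az":0}]' 20
python3 - <<'E'
from tray import *
plan(.414,.3488,.036,16.4)
p,d,c=cam('top','t11.png'); W=cloud(d,c)
X=tray(W,p,'red',.15,(.45,.78,-.36,-.06),.25)
C=np.array([.603,-.2095]);a=np.deg2rad(-80.7);e=np.array([np.cos(a),np.sin(a)]);f=np.array([-e[1],e[0]])
s=(W[...,:2]-C)@e*1000;t=(W[...,:2]-C)@f*1000
for nm,lo,hi in(('bar',.168,.178),('block',.2,.212)):
    m=(abs(s)<60)&(abs(t)<17)&(W[...,2]>lo)&(W[...,2]<hi)
    if nm=='block': m&=abs(t)<16
    print(nm,m.sum(),s[m].min(),s[m].max(),t[m].min(),t[m].max(),np.median(W[m][:,2]))
for n in(.010,.040): 
    print(np.nanmedian(W[(abs(abs(s)-30)<8)&(abs(t)<8)][:,2]))
q,_,_=cam('scene')
A=p[140:290,150:430,::-1];B=q[80:240,180:500,::-1]
cv2.imwrite('pics/m1.png',np.vstack([cv2.resize(A,(560,300)),cv2.resize(B,(560,280))]))
plan(.414,.3488,.036,16.4)
E
```

```text
t: 48.05
eef_pos: [0.4116, 0.3491, 0.1965]
tool_rot: [0.0, 0.598, 0.801, -0.0]
contact_force: [-0.3, -0.0, -0.7]
gripper_width: 1.005
t 48.0 tcp [0.4116 0.3491 0.1965] yaw 16.5 w 1.01 F [-0.3 -0.  -0.7] q [-0.28  0.37 -0.66  1.88  0.27  0.98 -0.77]
shift first: x -0.9 y 2.3 z 160.5 then az 0.1; tilt ax -0.02 ay 0.02
red 1609 zmed 0.176 [ 602.9 -209.5] [ 88.1 198.9] 9.65
bar 245 -43.56557709381366 59.9381988077847 -15.02108513229859 16.09134235963139 0.17220557488967334
block 102 -15.04091938731706 13.19459910467216 -10.881389147342132 12.985476977290734 0.20611769218488252
0.17295696462271667
0.17295696462271667
t 48.1 tcp [0.4122 0.3483 0.1967] yaw 16.4 w 1.00 F [ 0.1  0.5 -0.2] q [-0.28  0.37 -0.66  1.88  0.27  0.98 -0.77]
shift first: x 0.0 y 1.8 z 160.7 then az -0.0; tilt ax 0.01 ay 0.04
```

View pics/m1.png

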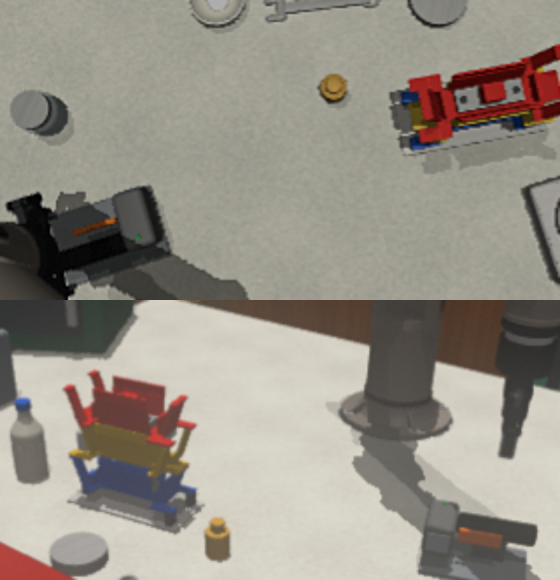

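```bash

python3 -m crank '[{"jaw":100,"x":0,"y":2,"z":45,"ax":0,"ay":0,"az":0},{"jaw":100,"x":0,"y":0,"z":45,"ax":0,"ay":0,"az":0},{"jaw":100,"x":0,"y":0,"z":0,"ax":0,"ay":0,"az":0},{"jaw":100,"x":0,"y":0,"z":15,"ax":0,"ay":0,"az":0},{"jaw":100,"x":0,"y":0,"z":15,"ax":0,"ay":0,"az":0},{"jaw":100,"x":0,"y":0,"z":0,"ax":0,"ay":0,"az":0}]' 20
python3 - <<'E'
from h import *
p,_,_=cam('scene'); cv2.imwrite('pics/s12.png',cv2.resize(p[140:260,380:540,::-1],None,fx=4.5,fy=4.5))
plan(.414,.3488,.036,16.4)
E
```

```text
t: 48.9
eef_pos: [0.4135, 0.3492, 0.0763]
tool_rot: [-0.0, 0.599, 0.801, -0.001]
contact_force: [-0.0, -0.1, -0.2]
gripper_width: 0.998
t 49.0 tcp [0.4137 0.3496 0.0768] yaw 16.5 w 1.00 F [-0.2 -0.3 -0.3] q [-0.36  0.53 -0.58  1.97  0.41  0.76 -0.9 ]
shift first: x -0.9 y 0.1 z 40.8 then az 0.1; tilt ax -0.01 ay 0.01
```

View pics/s12.png

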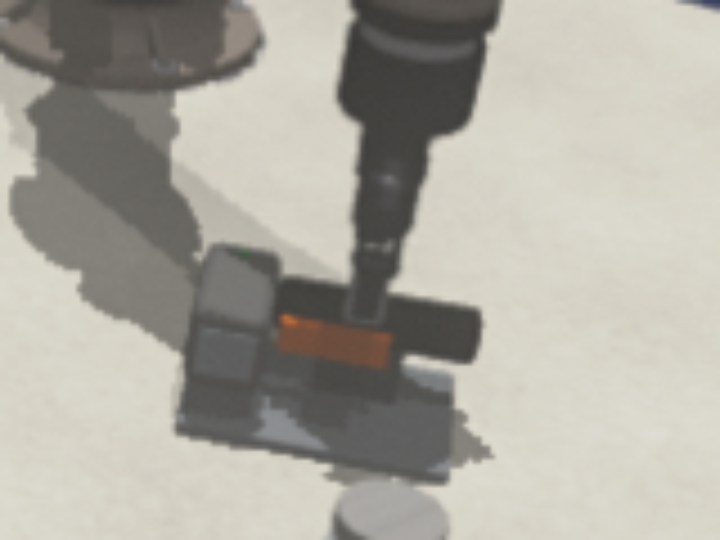

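Finger is over the outer half of the trigger, in front of it. Lower and squeeze.

```bash

python3 -m crank '[{"jaw":100,"x":0,"y":0,"z":20,"ax":0,"ay":0,"az":0},{"jaw":100,"x":0,"y":0,"z":20,"ax":0,"ay":0,"az":0},{"jaw":100,"x":0,"y":0,"z":0,"ax":0,"ay":0,"az":0}]' 20
python3 -m crank '[{"jaw":0,"x":0,"y":0,"z":0,"ax":0,"ay":0,"az":0},{"jaw":0,"x":0,"y":0,"z":0,"ax":0,"ay":0,"az":0},{"jaw":0,"x":0,"y":0,"z":0,"ax":0,"ay":0,"az":0},{"jaw":0,"x":0,"y":0,"z":0,"ax":0,"ay":0,"az":0},{"jaw":0,"x":0,"y":0,"z":0,"ax":0,"ay":0,"az":0},{"jaw":0,"x":0,"y":0,"z":0,"ax":0,"ay":0,"az":0},{"jaw":0,"x":0,"y":0,"z":0,"ax":0,"ay":0,"az":0},{"jaw":0,"x":0,"y":0,"z":0,"ax":0,"ay":0,"az":0}]' 25
```

```text
t: 49.32
eef_pos: [0.4124, 0.3485, 0.0346]
tool_rot: [-0.0, 0.598, 0.801, -0.002]
contact_force: [-0.2, -0.4, 0.9]
gripper_width: 1.002
t: 50.32
eef_pos: [0.4133, 0.3503, 0.0383]
tool_rot: [0.0, 0.598, 0.801, 0.0]
contact_force: [-4.7, -2.5, 11.0]
gripper_width: 0.515
```

```bash

python3 -m crank '[{"jaw":0,"x":0,"y":0,"z":0,"ax":0,"ay":0,"az":0},{"jaw":0,"x":0,"y":0,"z":0,"ax":0,"ay":0,"az":0},{"jaw":0,"x":0,"y":0,"z":0,"ax":0,"ay":0,"az":0},{"jaw":0,"x":0,"y":0,"z":0,"ax":0,"ay":0,"az":0}]' 40
python3 - <<'E'
from h import *
p,_,_=cam('scene'); cv2.imwrite('pics/s13.png',cv2.resize(p[140:260,380:540,::-1],None,fx=4.5,fy=4.5))
plan(.414,.3488,.036,16.4)
E
```

```text
t: 50.82
eef_pos: [0.4132, 0.3503, 0.0384]
tool_rot: [0.0, 0.598, 0.801, 0.0]
contact_force: [-5.1, -2.6, 13.2]
gripper_width: 0.516
t 50.9 tcp [0.4132 0.3503 0.0384] yaw 16.5 w 0.51 F [-4.6 -2.9 13.6] q [-0.39  0.59 -0.55  1.99  0.47  0.69 -0.94]
shift first: x -1.6 y 0.3 z 2.4 then az 0.1; tilt ax 0.05 ay 0.01
```

View pics/s13.png

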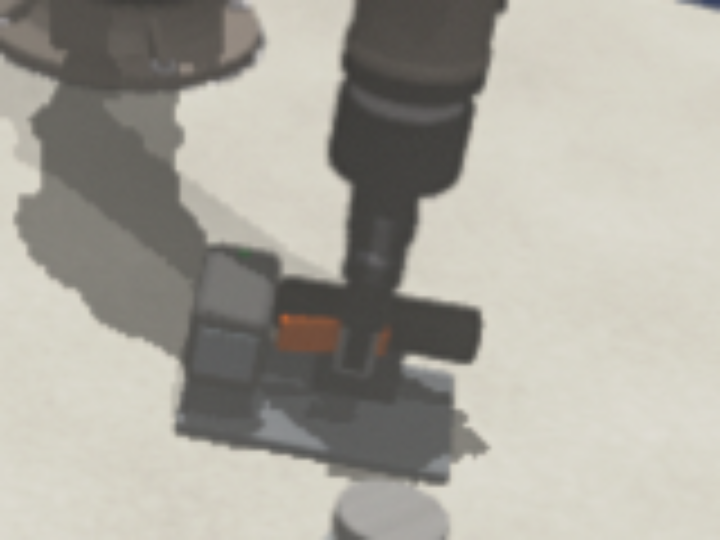

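```bash

python3 -m crank '[{"jaw":100,"x":0,"y":0,"z":0,"ax":0,"ay":0,"az":0},{"jaw":100,"x":0,"y":0,"z":0,"ax":0,"ay":0,"az":0},{"jaw":100,"x":0,"y":0,"z":0,"ax":0,"ay":0,"az":0},{"jaw":100,"x":0,"y":0,"z":0,"ax":0,"ay":0,"az":0},{"jaw":100,"x":0,"y":0,"z":-20,"ax":0,"ay":0,"az":0},{"jaw":100,"x":0,"y":0,"z":-45,"ax":0,"ay":0,"az":0},{"jaw":100,"x":0,"y":0,"z":-50,"ax":0,"ay":0,"az":0},{"jaw":100,"x":0,"y":0,"z":-50,"ax":0,"ay":0,"az":0},{"jaw":100,"x":0,"y":0,"z":-50,"ax":0,"ay":0,"az":0},{"jaw":100,"x":-40,"y":0,"z":0,"ax":0,"ay":0,"az":0},{"jaw":100,"x":-40,"y":0,"z":0,"ax":0,"ay":0,"az":0},{"jaw":100,"x":-40,"y":0,"z":0,"ax":0,"ay":0,"az":0}]' 20
python3 -m crank '[{"jaw":100,"x":-40,"y":0,"z":0,"ax":0,"ay":0,"az":0},{"jaw":100,"x":-40,"y":0,"z":0,"ax":0,"ay":0,"az":0},{"jaw":100,"x":-40,"y":0,"z":0,"ax":0,"ay":0,"az":0},{"jaw":100,"x":0,"y":0,"z":0,"ax":0,"ay":0,"az":0},{"jaw":100,"x":0,"y":0,"z":0,"ax":0,"ay":0,"az":0}]' 20
python3 - <<'E'
from tray import *
def orange(p,d,n):
    c=eyes.calibration(n);W=cloud(d,c);hsv=cv2.cvtColor(p,cv2.COLOR_RGB2HSV);H,S=hsv[...,0],hsv[...,1]
    m=(H>5)&(H<22)&(S>150)&(abs(W[...,0]-.43)<.06)&(abs(W[...,1]-.35)<.08)&(W[...,2]>.04)&(W[...,2]<.09)
    print(n,'orange',m.sum(),W[m].mean(0).round(4) if m.any() else '',np.argwhere(m).mean(0))
for n in('top','scene'):
    z=np.load(n+'0.npz'); orange(z['p'],z['d'],n)
    p,d,c=cam(n,n+'_end.png'); orange(p,d,n)
    if n=='top':
        W=cloud(d,c); tray(W,p,'red',.15,(.45,.78,-.36,-.06),.25)
        df=(np.abs(p.astype(int)-z['p']).sum(2)>90); df[:110]=0
        for nm,b in(('weight',(302,330,170,200)),('jar',(150,190,180,212)),('bottle',(445,480,165,195)),('wrench',(278,345,130,152)),('disc',(352,386,120,155)),('dish',(242,275,123,155))): print(nm,df[b[2]:b[3],b[0]:b[1]].sum())
o,t,R=st();print(t,o['joint_vel'].round(3),o['contact_force'].round(1))
E
```

```text
t: 52.38
eef_pos: [0.4477, 0.2336, 0.2533]
tool_rot: [0.0, 0.598, 0.801, 0.001]
contact_force: [0.1, -0.1, -0.1]
gripper_width: 1.004
t: 53.0
eef_pos: [0.4814, 0.1204, 0.2527]
tool_rot: [0.0, 0.598, 0.801, 0.001]
contact_force: [-0.5, 0.9, 0.1]
gripper_width: 0.993
top orange 57 [0.4413 0.3437 0.0714] [253.21052632 196.66666667]
top orange 55 [0.4423 0.3434 0.0705] [252.85454545 196.87272727]
red 1594 zmed 0.176 [ 603.4 -209.7] [ 87.7 199.4] 9.31
weight 0
jar 0
bottle 0
wrench 0
disc 0
dish 0
scene orange 39 [0.4432 0.3455 0.0729] [212.43589744 454.25641026]
scene orange 40 [0.4426 0.3452 0.0724] [212.45 454.2 ]
[0.48125437 0.12100078 0.25236887] [-0.005  0.004  0.002  0.002  0.006 -0.001  0.002] [-0.1  0.7 -1.4]
```

```bash
python3 -c "
from station import ticket
print(ticket.hand_in())"
```

```text
the job is handed in; nothing more can be done
None
```

The rack is built on the carrier as asked: blue at the bottom, then yellow, then red. Each tray is turned so that it rests on the ledges below. I then squeezed and released the scanner trigger and handed the job in at about 53 s; no verdict was reported.

- **Clamps:** The blue and red clamps lie flat in their own trays. I saw no yellow clamp on the bench and took it as absent.
- **Trays:** In the top camera all three tray centres are within about 2 mm of each other and within about 0.5° in yaw. Each tray made contact within 1 mm of its expected height.
- **Trigger:** The opening stayed at about 0.515 of full stroke when I raised the grip from 25 N to 40 N, so I took the trigger to be at its stop. That width converts to about 44 to 45 mm, against the 43 mm expected. The joint angle itself cannot be read. After release the trigger was back within about 1 mm of where it started.
- **Other items:** The pictures show no change around the weight, jar, bottle, wrench, disc and dish. The arm was clear and at rest at the end.

No check failed. The last look at the finished rack was by measurement only, because the picture allowance was used up.

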